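# Unload a bench radiation shield and rebuild its brick wall

## Task

The count is finished: take the three loose bricks of the shield's front wall down and set them next to one another on the black rubber mat, lift the sample tray out from behind them, keeping it level, and seat it flat between the pins of the cradle plate. Then rebuild the wall as it was for the background count: the two ribbed bricks end to end on the base plate's rib, a few millimetres apart and centred on the opening, and the flat-topped brick on them astride their joint, offset by half a length, so that no gap runs straight through. Do not disturb the white jar and the blue cup.

Things in the scene. Friction and masses are not known exactly. Their poses are not given: they have to be found in the camera images.
- shield: Fixed shield: black plate 132x174, 6 thick; origin on the desk, 3.5 before its middle; x to the back, y left. Grey walls 46 high on 3 sides; inside y -58..58, back wall x=41, sides end x=-20. The loose wall stands on a round rib 8 wide, 4 high on the plate at x=-45; brick centres: two lower x=-45, y=33 and -33, z=26; top x=-45, y=0, z=66. Sizes in mm.
- brick_a_mid (a point): Lower brick, grey, 30 (x) x 60 (y, length) x 40 mm, 110 g; rounded rib 8 wide, 4 high along its top, groove 12 wide, 7 deep along its underside. Point: its centre, 20 mm up. Starts left or right in the wall; a and b may swap. Grip across the 30 mm, upper half only (fingertips 24 mm or more above the desk): the tray lies 6 mm behind, its top 20 mm up.
- brick_b_mid (a point): The other lower brick, equal to brick_a in every respect; starts as the other half of the lower course.
- brick_cap_mid (a point): Top brick: same grey, size, mass and groove, but flat-topped, without a rib. Point: its centre, 20 mm above its underside; y along its length, z up. Starts on the lower two, astride their joint, underside 46 mm above the desk.
- tray_mid (a point): Sample tray: aluminium bar 24 (x) x 90 (y) x 14 mm high, 80 g, three round brass-coloured sample discs in its top. Point: its centre, 7 mm up. Starts flat on the shield's plate (underside 6 mm above the desk) behind the bricks, along the shield's y, 40 mm before the back wall: open the fingers only partly. May be turned end for end. Never tip it over 0.5 rad.
- cradle_seat (a point): Fixed cradle: black plate 62 x 130 x 6 mm with six round-nosed steel pins 8.5 mm high, two on each long side (36 mm either side of the middle) and one at each end; the tray fits between with 5 mm to spare all round, its length along y; between the pins there is room for fingers. Point: centre of the seated tray, 13 mm above the desk; z up.
- mat: Black rubber mat, fixed, 140 mm (its x) x 180 mm (its y) x 3 mm: the side area for the bricks. Origin: centre of its underside, on the desk; z up.
- white_jar: White jar, 50 mm wide, 65 mm high, a bystander to be left alone. Origin: centre of its underside.
- blue_cup: Blue cup, 52 mm wide, 50 mm high, a bystander to be left alone. Origin: centre of its underside.
Not all that is in view belongs to the job. Of the things shaped like the part that bears tray_mid, the aluminium one is meant. Of the things shaped like the mat, the black one is meant.

How it is judged:
By the outcome, as a careful person would: the job done as asked, in the order asked, and still so for the second after the job is handed in, with the robot touching nothing.
It also fails if it takes over 147 s, if anything falls off the work surface, if the arm or the gripper's body presses on something with over 40 N, if the wrist force passes 120 N, or if a joint passes its speed limit or range.

## Robot

A 6-joint arm with a two-finger parallel gripper is mounted at the origin on a cart in front of the work surface, level with it; the furniture and walls round the work are solid. World frame = base frame: x ahead of the robot, y to its left, z up, the work surface at z = 0. Lengths are in m, angles in rad, forces in N, time in s.
With the tool pointing down it reaches from about 0.3 to 0.75 m from the base axis. Payload 8.5 kg.
Tool frame: the origin (TCP) lies on the centre line of the jaws, within the pads' length; the fingertips stand 19 mm ahead of it and the grasp point (between the pads) is the TCP; z points along the fingers, y is the line along which they close (so a half turn about z gives the same grasp; the last joint's range is limited). The gripper opens to 85 mm and grips with 20 to 120 N. Pads are 22 mm wide; open, the fingers measure 114 mm over their backs; the gripper's body (76 mm by 85 mm) begins 54 mm behind the grasp point. The pads swing forward as they close: fully open they stand 13 mm farther back than shut.
Start: joints at [-1.516, 0.381, 1.297, -0, 1.464, -0.215], TCP at [0.147, -0.53, 0.25] pointing down, gripper open.
Joint ranges: [-3.11, 3.11], [-0.89, 2.33], [0.22, 2.48], [-1.42, 4.56], [0.17, 2.85], [-2.88, 2.88]. Speed limits (rad/s): [2.39, 2.39, 3.14, 3.14, 3.14, 3.14].

## Interface

Orientations are given as a unit quaternion [x, y, z, w].
In Python, from rig import bot gives the robot as it stands.
- The arm moves only by the tool arm_command, never from a script. Its argument "increments" is a list of rows, each a list of 2 entries, a list of its own where there are three numbers: the shift along the tool's x, y, z in cm, then the turn about the tool's z in rad. In form: [[[dx, dy, dz], spin], ...]. A call has exactly 5 rows; each row shifts and turns the commanded pose from where the row before left it, along the tool's axes as they then stand; what a row does not reach is not made up. A row lasts 1/12 s, in which the tool goes at most 41.7 mm and 7.16 degrees, less where a joint would pass 70% of its speed; a pose out of reach is approached as far as the arm can. A call with a gripper value outside its range is refused whole. "claw" is the finger opening in cm, from 0 to 8.54, set as the call begins (left out, the last holds). The fingers move at their own pace and stop on an object; the grip force is fixed at half the most. Time passes only in rows, so rows that do not move let the fingers close, or fill a call up. It gives the time, the measured TCP pose, the force, the opening and the grip force at its end, in the units of the state.
- bot.sense(): the state, without advancing time (a new reading comes with each control period).
- bot.capture(name): name is "scene" or "top" or "wrist"; returns the picture (384x512x3 uint8, blue, green, red); there is no depth.
- bot.camera_params(name): a dict with "mtx" (3x3 intrinsics, pixels), "position" and "rotation" of the camera in the world. Camera axes: x right, y down, z forward; pixel columns grow to the right and rows downward; lengths in m; the calibration is good to about 2 mm. The wrist camera is an equidistant fisheye: a pixel r from the principal point sees the ray r / f radians off the axis. A picture is of the moment at which its call begins: read the wrist's pose just before it. camera_params takes no time and is no camera call; for the wrist camera it gives the pose at the moment of the call.
- bot.job_done(): hands the job in; it is judged then, once.
Trained networks look in the newest picture that a camera, given by its name, has taken for a name from the list of things; names that differ only in an ending like _2 or _b are one class to them, and where a whole thing is asked for, a point or a joint stands for the part that bears it (a point fixed in the world has none). Each returns a list of dicts, best first, with "conf" (0 to 1); they miss things now and then, are a little off and sometimes report something else, mostly with a low value. They report only what shows in the picture. A call takes as long as a camera call. They do not tell look-alikes from the thing itself.
- bot.silhouettes(camera, label): "mask" (384x512 bool, what is visible of it) and "point" ([row, column] in pixels, amid what is visible of it).
The state is a dict: "time": time; "joint_positions": joint angles; "joint_vel": joint speeds; "tau": joint torques, N m; "tcp_pos": TCP position; "orientation": TCP orientation; "wrist_force": force on the tool from outside, world axes, zero at the start; "moment": the same for the moment, N m; "grip_width": opening from 0.0 (shut) to 1.0 (fully open); "finger_force": force on a finger pad.
Only numpy, scipy, OpenCV 4.12 (cv2) and the standard library are available. Lean on these libraries where they do the work, as an engineer would, in place of code of your own. Each camera call takes 0.05 s, during which the arm holds its last target. There are 200 camera calls.

## Working session

There is one attempt and no reset: what is moved stays moved. The work goes in short steps, Python scripts to look and compute and a tool call to move; the robot and the scene stay as the last step left them, time stands still between calls to the robot, and variables do not carry over. Pictures are saved under pics/ and viewed, at most 15 in all, crops included, and the job is handed in when it is done.

Besides the shell and the picture viewer there is one more tool, called in YAML: its name, and indented under it one key for each argument. arm_command: Moves the arm, as the interface text tells. Its arguments: {"type":"object","properties":{"increments":{"type":"array"},"claw":{"type":"number"}},"required":["increments"]}

```bash
ls; mkdir -p pics
python3 - <<'E'
from rig import bot
import cv2
s=bot.sense(); print({k:s[k] for k in ['time','tcp_pos','orientation','grip_width','wrist_force']})
a=bot.capture("scene");b=bot.capture("top")
cv2.imwrite("pics/scene.png",a);cv2.imwrite("pics/top.png",b)
for c in ["scene","top","wrist"]:
    p=bot.camera_params(c);print(c,p)
for l in ["shield","brick_a_mid","brick_cap_mid","tray_mid","cradle_seat","mat","white_jar","blue_cup"]:
    for c in ["top","scene"]:
        try:
            for d in bot.silhouettes(c,l): print(l,c,round(d['conf'],2),d['point'],d['mask'].sum())
        except Exception as e: print(l,c,e)
print(bot.sense()['time'])
E
```

```text
pics
{'time': 0.0, 'tcp_pos': array([ 0.14656591, -0.52983256,  0.24969962]), 'orientation': array([ 9.90917893e-01,  1.34466330e-01,  4.97908276e-05, -7.29318060e-04]), 'grip_width': 0.9971322619564831, 'wrist_force': array([ 0.02924214,  0.11504212, -0.0830781 ])}
scene {'mtx': array([[388.64741033,   0.        , 257.0075352 ],
       [  0.        , 388.64741033, 189.07226859],
       [  0.        ,   0.        ,   1.        ]]), 'position': array([-0.59410386, -0.72781169,  0.77254745]), 'rotation': array([ 0.73426276, -0.44788595,  0.26715171, -0.43461056])}
top {'mtx': array([[373.47655664,   0.        , 251.04102152],
       [  0.        , 373.47655664, 193.20565921],
       [  0.        ,   0.        ,   1.        ]]), 'position': array([ 0.44440392, -0.13842578,  1.45651676]), 'rotation': array([ 0.71045957, -0.70221782,  0.03133611, -0.03399078])}
wrist {'mtx': array([[297.31863964,   0.        , 254.40380997],
       [  0.        , 297.31863964, 188.08222363],
       [  0.        ,   0.        ,   1.        ]]), 'position': array([ 0.2098716 , -0.51318119,  0.37372378]), 'rotation': array([ 0.78902629, -0.59999705, -0.08038554,  0.10478181])}
shield top 0.72 [200.6, 215.6] 1061
shield scene 0.9 [193.3, 232.4] 605
brick_a_mid top 0.53 [216.3, 198.1] 51
brick_a_mid scene 0.65 [196.1, 204.9] 143
brick_cap_mid top 0.52 [220.6, 213.0] 158
brick_cap_mid scene 0.73 [199.2, 205.2] 152
brick_cap_mid scene 0.66 [190.6, 213.2] 180
tray_mid top 0.72 [209.9, 216.7] 137
tray_mid top 0.55 [232.4, 109.1] 150
tray_mid scene 0.46 [186.6, 128.4] 111
tray_mid scene 0.45 [219.6, 280.4] 950
tray_mid scene 0.34 [201.1, 221.8] 197
cradle_seat top 0.86 [206.0, 153.8] 533
mat top 0.62 [207.0, 280.9] 1646
mat top 0.55 [197.8, 383.0] 1601
mat scene 0.61 [237.6, 391.4] 1296
mat scene 0.58 [217.1, 280.3] 881
white_jar scene 0.64 [170.9, 220.7] 184
blue_cup top 0.63 [162.9, 227.2] 144
blue_cup scene 0.44 [179.5, 247.6] 152
0.9
```

Run:
```python
import cv2
b=cv2.imread("pics/top.png")[130:280,80:440]
a=cv2.imread("pics/scene.png")[130:290,80:440]
import numpy as np
cv2.imwrite("pics/both.png",np.vstack([cv2.resize(b,(720,300),interpolation=cv2.INTER_CUBIC),cv2.resize(a,(720,300),interpolation=cv2.INTER_CUBIC)]))
```

```text
(no output)
```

View pics/both.png

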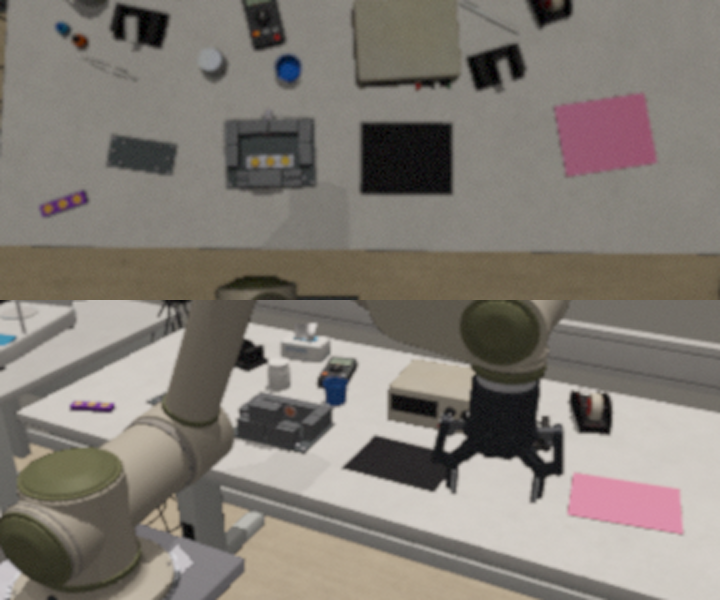

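The overview shows, in full-image pixels, the shield at (215,206), the cradle left of it at (151,208) and the black mat right of it at (283,209). The pink mat and the purple tray are decoys; the jar is at (185,161) and the cup at (224,164). Next I'll write helpers and get coarse positions.

```bash
cat > h.py <<'E'
from rig import bot
import numpy as np, cv2
from scipy.spatial.transform import Rotation as R
def rays(cam,px,P):
    px=np.atleast_2d(px).astype(float);K=P['mtx']
    u=(px-[K[0,2],K[1,2]])/K[0,0]
    if cam=='wrist':
        r=np.linalg.norm(u,axis=1,keepdims=True)+1e-12
        d=np.hstack([u/r*np.sin(r),np.cos(r)])
    else: d=np.hstack([u,np.ones((len(u),1))])
    return R.from_quat(P['rotation']).apply(d)
def plane(cam,px,z,P=None):   # px = (col,row)
    P=P or bot.camera_params(cam);d=rays(cam,px,P);t=(z-P['position'][2])/d[:,2]
    return P['position']+d*t[:,None]
def proj(cam,X,P=None):
    P=P or bot.camera_params(cam);K=P['mtx']
    c=R.from_quat(P['rotation']).inv().apply(np.atleast_2d(X)-P['position'])
    if cam=='wrist':
        n=np.linalg.norm(c[:,:2],axis=1)+1e-12;th=np.arctan2(n,c[:,2]);u=c[:,:2]/n[:,None]*th[:,None]
    else: u=c[:,:2]/c[:,2:]
    return u*K[0,0]+[K[0,2],K[1,2]]
def tool():
    s=bot.sense();p=s['tcp_pos'];M=R.from_quat(s['orientation']).as_matrix()
    return p,M,np.arctan2(M[1,0],M[0,0]),s
def go(target,yaw=None):
    """print shift in tool axes (cm) and spin needed; shift expressed in present tool axes and after-spin axes"""
    p,M,psi,s=tool();d=(np.array(target)-p)*100
    print('t=%.2f'%s['time'],'shift now-axes',np.round(M.T@d,2),end=' ')
    if yaw is not None:
        sp=psi-yaw;c,si=np.cos(yaw),np.sin(yaw)
        M2=np.array([[c,si,0],[si,-c,0],[0,0,-1]]).T
        print('spin',np.round(sp,3),'after-spin axes',np.round(M2.T@d,2),end='')
    print()
def rect(cam,mask,z,P=None):
    """min-area rect of a mask dropped on plane z: centre, size, yaw of long side"""
    cs,_=cv2.findContours(mask.astype(np.uint8),cv2.RETR_EXTERNAL,cv2.CHAIN_APPROX_NONE)
    c=max(cs,key=cv2.contourArea)[:,0,:]
    w=plane(cam,c,z,P)[:,:2]
    b=cv2.boxPoints(cv2.minAreaRect((w*1000).astype(np.float32)))
    e=[b[1]-b[0],b[2]-b[1]];l=[np.linalg.norm(x) for x in e];k=e[int(l[1]>l[0])]
    return b.mean(0)/1000,np.round(l,1),np.arctan2(k[1],k[0])%np.pi
E
python3 - <<'E'
from h import *
bot.capture("top")
for l,z in [("shield",.05),("mat",.003),("cradle_seat",.006),("tray_mid",.02),("white_jar",.065),("blue_cup",.05),("brick_cap_mid",.086)]:
    for d in bot.silhouettes("top",l):
        c,s,y=rect("top",d['mask'],z);print(l,round(d['conf'],2),c.round(3),s,y.round(3))
E
```

```text
shield 0.93 [0.53  0.003] [174.4 142. ] 1.609
mat 0.87 [ 0.519 -0.259] [139.4 175.8] 1.569
mat 0.8 [ 0.571 -0.646] [180. 140.] 1.729
cradle_seat 0.95 [0.519 0.258] [ 62. 133.] 1.441
tray_mid 0.72 [0.424 0.399] [81.4 18.3] 1.906
tray_mid 0.57 [0.509 0.004] [80.8 19.2] 1.582
tray_mid 0.18 [0.519 0.253] [ 58.7 127.9] 1.441
white_jar 0.68 [0.693 0.113] [45.3 57.1] 0.8
blue_cup 0.66 [ 0.685 -0.026] [41.9 46.4] 0.017
brick_cap_mid 0.28 [ 0.526 -0.002] [164.9 141. ] 1.597
```

arm_command:
  increments:
    - [[2.98, -2.43, 0], 0]
    - [[2.98, -2.43, 0], 0]
    - [[2.98, -2.43, 0], 0]
    - [[2.98, -2.43, 0], 0]
    - [[2.98, -2.43, 0], 0]

```text
time: 1.72
tcp_pos: [0.2584, -0.3717, 0.2504]
orientation: [0.991, 0.134, 0.0, 0.0]
wrist_force: [1.5, 0.0, 0.3]
grip_width: 0.998
finger_force: 0.0
```

arm_command:
  increments:
    - [[2.98, -2.43, 0], 0]
    - [[2.98, -2.43, 0], 0]
    - [[2.98, -2.43, 0], 0]
    - [[2.98, -2.43, 0], 0]
    - [[2.98, -2.43, 0], 0]

```text
time: 2.13
tcp_pos: [0.3698, -0.2148, 0.2506]
orientation: [0.991, 0.134, 0.0, 0.0]
wrist_force: [0.7, -0.5, 0.7]
grip_width: 0.997
finger_force: 0.0
```

arm_command:
  increments:
    - [[2.98, -2.43, 0], 0]
    - [[2.98, -2.43, 0], 0]
    - [[2.98, -2.43, 0], 0]
    - [[2.98, -2.43, 0], 0]
    - [[2.98, -2.43, 0], 0]

```text
time: 2.55
tcp_pos: [0.4811, -0.0577, 0.2505]
orientation: [0.991, 0.135, 0.0, 0.0]
wrist_force: [0.6, -0.0, 0.5]
grip_width: 0.999
finger_force: 0.0
```

arm_command:
  increments:
    - [[0, 0, 0], -0.12]
    - [[0, 0, 0], -0.12]
    - [[0, 0, 0], -0.12]
    - [[0, 0, 0], -0.12]
    - [[0, 0, 0], -0.12]

```text
time: 2.97
tcp_pos: [0.4803, -0.0595, 0.2503]
orientation: [0.906, 0.424, 0.0, 0.0]
wrist_force: [0.1, -0.3, 0.3]
grip_width: 1.0
finger_force: 0.0
```

arm_command:
  increments:
    - [[0, 0, 0], -0.12]
    - [[0, 0, 0], -0.12]
    - [[0, 0, 0], -0.12]
    - [[0, 0, 0], -0.12]
    - [[0, 0, 0], -0.12]

```text
time: 3.38
tcp_pos: [0.4803, -0.0596, 0.2504]
orientation: [0.74, 0.673, 0.0, 0.0]
wrist_force: [0.3, -0.3, -0.1]
grip_width: 1.0
finger_force: 0.0
```

arm_command:
  increments:
    - [[0, 0, 0], -0.1]
    - [[0, 0, 0], 0]
    - [[0, 0, 0], 0]
    - [[0, 0, 0], 0]
    - [[0, 0, 0], 0]

```text
time: 3.8
tcp_pos: [0.4803, -0.0596, 0.2503]
orientation: [0.708, 0.706, 0.0, -0.0]
wrist_force: [-1.0, 0.9, 0.5]
grip_width: 0.997
finger_force: 0.0
```

Run:
```python
from h import *
p,M,psi,s=tool();print(p,psi,s['time'],s['joint_positions'])
P=bot.camera_params("wrist");print(P['position']-p,R.from_quat(P['rotation']).as_matrix().round(3))
im=bot.capture("wrist");cv2.imwrite("pics/w1.png",im)
for l in ["shield","brick_a_mid","brick_cap_mid","tray_mid","mat","cradle_seat"]:
    for d in bot.silhouettes("wrist",l):
        z={"shield":.052,"brick_a_mid":.046,"brick_cap_mid":.086,"tray_mid":.02,"mat":.003,"cradle_seat":.006}[l]
        c,sz,y=rect("wrist",d['mask'],z,P);print(l,round(d['conf'],2),d['point'],c.round(4),sz,y.round(3))
```

```text
[ 0.48026255 -0.05963644  0.25033078] 1.5676867011845068 3.8 [-3.68794778e-01  2.64783274e-01  1.47232021e+00  1.67497458e-05
  1.40448481e+00 -3.65687925e-01]
[-0.0002547   0.0653577   0.12393551] [[ 1.    -0.002 -0.001]
 [-0.002 -0.965 -0.262]
 [-0.     0.262 -0.965]]
shield 0.76 [111.8, 310.2] [0.5296 0.0076] [163.2 136.7] 1.62
brick_a_mid 0.79 [64.0, 247.8] [0.4731 0.0557] [30.4 23.8] 3.14
tray_mid 0.94 [106.9, 277.3] [0.5079 0.0066] [89.9 24.6] 1.639
mat 0.76 [275.5, 281.9] [ 0.518  -0.2395] [147.6 142. ] 1.573
```

View pics/w1.png

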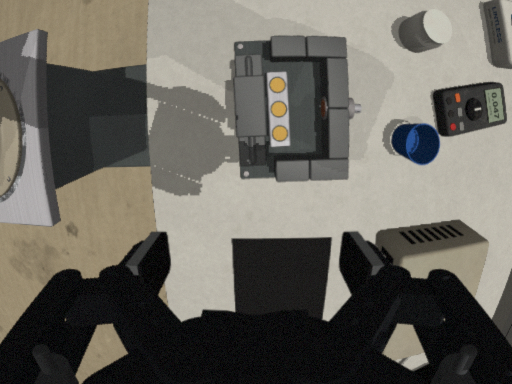

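Run:
```python
from h import *
im=cv2.imread("pics/w1.png")[25:190,220:370]
im=cv2.convertScaleAbs(im,alpha=1.6,beta=10)
cv2.imwrite("pics/w1c.png",cv2.resize(im,None,fx=3.6,fy=3.6,interpolation=cv2.INTER_CUBIC))
```

```text
(no output)
```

View pics/w1c.png

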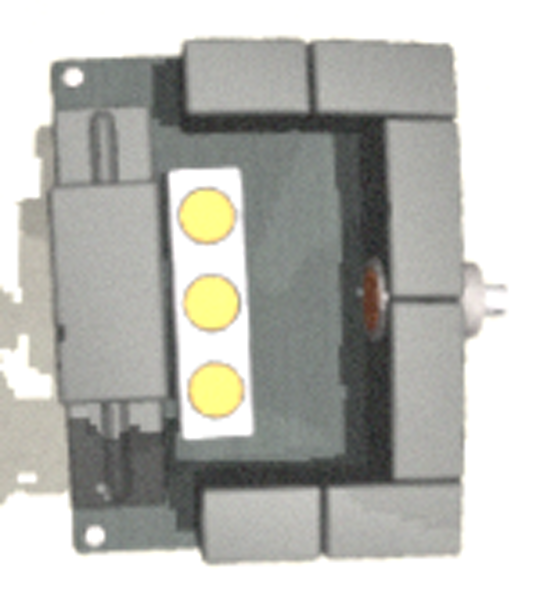

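Run:
```python
from h import *
P=bot.camera_params("wrist")
def c(pts,z,n):
    w=plane("wrist",np.array(pts)/3.6+[220,25],z,P);print(n,w[:,:2].round(4).tolist());return w[:,:2]
w=c([(50,60),(76,553)],.006,'plate front');d=w[0]-w[1];yaw=np.arctan2(d[1],d[0])-np.pi/2;print(np.linalg.norm(d),yaw)
o=w.mean(0)+np.array([np.cos(yaw),np.sin(yaw)])*.0695;print('origin',o)
w=c([(73,77),(94,535)],.006,'holes');d=w[0]-w[1];print(np.arctan2(d[1],d[0])-np.pi/2)
w=c([(163,181),(166,402)],.086,'cap back edge');d=w[0]-w[1];print(np.linalg.norm(d),np.arctan2(d[1],d[0])-np.pi/2)
w=c([(50,183),(72,400)],.086,'cap front edge');d=w[0]-w[1];print(np.linalg.norm(d),np.arctan2(d[1],d[0])-np.pi/2)
w=c([(168,170),(241,166),(253,434),(183,440)],.02,'tray');print(w.mean(0));d=w[0]-w[3];print(np.linalg.norm(d),np.arctan2(d[1],d[0])-np.pi/2)
w=c([(102,113),(117,500)],.050,'ribs');
w=c([(56,108),(150,108)],.046,'brickL end');
w=c([(72,500),(165,504)],.046,'brickR end');
w=c([(452,43),(461,555),(186,41),(204,560)],.052,'wall');d=w[0]-w[1];print(np.linalg.norm(d),np.arctan2(d[1],d[0])-np.pi/2)
```

```text
plate front [[0.4548, 0.0913], [0.4628, -0.0817]]
0.17315784594140796 0.04633759601055698
origin [0.52819353 0.00798492]
holes [[0.4626, 0.0849], [0.4692, -0.0752]]
0.04121761234434507
cap back edge [[0.4902, 0.0389], [0.4911, -0.0209]]
0.05976627769149028 0.015728832657332603
cap front edge [[0.4603, 0.0385], [0.4658, -0.0203]]
0.05904737018508448 0.0944667712409768
tray [[0.4942, 0.0502], [0.5181, 0.052], [0.5229, -0.0375], [0.4994, -0.0397]]
[0.50863242 0.00623914]
0.09002227543892999 0.05850398580430971
ribs [[0.4733, 0.064], [0.4776, -0.0545]]
brickL end [[0.4593, 0.0665], [0.4877, 0.0663]]
brickR end [[0.4636, -0.0552], [0.4926, -0.0565]]
wall [[0.5804, 0.091], [0.5876, -0.0712], [0.4983, 0.0865], [0.5046, -0.073]]
0.1623313692577482 0.04442744691811895
```

Shield: yaw about 0.044, origin about (0.521, 0.0075), wall line centre about (0.4765, 0.0055). In the crop the cap is centred near (108,290) and the tray near (211,303). I'll hover above the cap and check the jaw alignment.

arm_command:
  increments:
    - [[2.24, 0, 0], -0.047]
    - [[2.24, 0, 0], 0]
    - [[2.24, 0, 0], 0]
    - [[0, 0, 2.5], 0]
    - [[0, 0, 2.5], 0]
  claw: 5

```text
time: 4.57
tcp_pos: [0.4787, 0.0085, 0.2007]
orientation: [0.69, 0.724, 0.001, 0.002]
wrist_force: [1.1, -0.2, 0.4]
grip_width: 0.587
finger_force: 0.0
```

arm_command:
  increments:
    - [[0, 0, 2.5], 0]
    - [[0, 0, 2.5], 0]
    - [[0, 0, 2], 0]
    - [[0, 0, 2], 0]
    - [[0, 0, 0], 0]

```text
time: 4.98
tcp_pos: [0.4767, 0.0078, 0.1074]
orientation: [0.691, 0.723, -0.002, -0.003]
wrist_force: [-0.4, 1.3, -1.0]
grip_width: 0.585
finger_force: 0.0
```

Run:
```python
from h import *
go([.477,.0075,.072],1.615)
p,M,psi,s=tool();print(p,psi,s['wrist_force'],s['grip_width'])
im=bot.capture("wrist");cv2.imwrite("pics/w2.png",cv2.convertScaleAbs(im,alpha=1.5,beta=10))
print(proj("wrist",[p,p+M[:,2]*.019,p+M[:,1]*.025,p-M[:,1]*.025]).round(1))
for l in ["brick_cap_mid","cradle_seat","shield"]:
    for d in bot.silhouettes("wrist",l):
        print(l,d['conf'],d['point'],rect("wrist",d['mask'],{"brick_cap_mid":.086,"cradle_seat":.006,"shield":.052}[l]))
```

```text
t=4.98 shift now-axes [-0.04  0.05  3.54] spin 0.002 after-spin axes [-0.03  0.03  3.54]
[0.47670901 0.00780994 0.10742981] 1.6165018126042576 [-0.42471437  1.2767362  -1.04778172] 0.5849057582412976
[[253.6 251.4]
 [253.6 235. ]
 [305.9 250.7]
 [201.3 250.7]]
brick_cap_mid 0.72 [218.0, 254.3] (array([0.47699344, 0.01117402], dtype=float32), array([67.9, 30.8], dtype=float32), np.float32(1.6092101))
cradle_seat 0.16 [245.1, 478.1] (array([ 0.7255879 , -0.04011114], dtype=float32), array([118.5,  64.3], dtype=float32), np.float32(2.5637975))
shield 0.66 [159.5, 350.7] (array([0.53100514, 0.02686214], dtype=float32), array([127.7, 134.7], dtype=float32), np.float32(0.040214963))
```

View pics/w2.png

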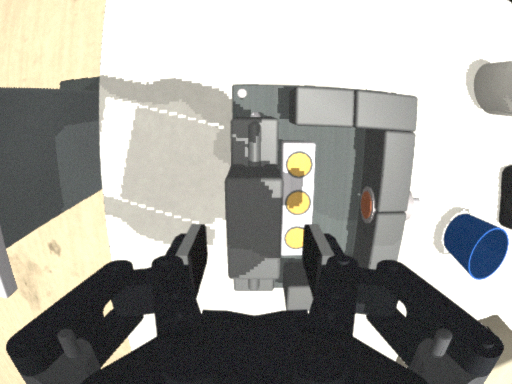

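The jaws (centre column 254) stand symmetrically about the cap (columns 227–281). Descending and gripping now.

arm_command:
  increments:
    - [[0, 0, 0.9], 0]
    - [[0, 0, 0.9], 0]
    - [[0, 0, 0.9], 0]
    - [[0, 0, 0.8], 0]
    - [[0, 0, 0], 0]

```text
time: 5.6
tcp_pos: [0.4774, 0.0077, 0.0736]
orientation: [0.691, 0.723, -0.001, -0.001]
wrist_force: [-0.2, 0.6, 0.5]
grip_width: 0.587
finger_force: 0.0
```

arm_command:
  increments:
    - [[0, 0, 0], 0]
    - [[0, 0, 0], 0]
    - [[0, 0, 0], 0]
    - [[0, 0, 0], 0]
    - [[0, 0, 0], 0]
  claw: 2

```text
time: 6.02
tcp_pos: [0.4783, 0.0075, 0.0755]
orientation: [0.691, 0.723, 0.0, 0.0]
wrist_force: [0.1, 0.5, -1.0]
grip_width: 0.342
finger_force: 59.7
```

arm_command:
  increments:
    - [[0, 0, 0], 0]
    - [[0, 0, 0], 0]
    - [[0, 0, 0], 0]
    - [[0, 0, 0], 0]
    - [[0, 0, 0], 0]

```text
time: 6.43
tcp_pos: [0.4783, 0.0075, 0.0754]
orientation: [0.691, 0.723, 0.0, 0.0]
wrist_force: [-0.1, 0.1, 0.1]
grip_width: 0.342
finger_force: 59.7
```

Run:
```python
from h import *
p,M,psi,s=tool();print(p,psi,s['wrist_force'],s['grip_width'],s['finger_force'])
go([.478+.03,-.259,.2],np.pi/2)
```

```text
[0.47826421 0.00751124 0.07538463] 1.6167265228091499 [-0.14982785  0.05506822  0.13020021] 0.34191842540588024 59.727219343185425
t=6.43 shift now-axes [-26.76   1.75 -12.46] spin 0.046 after-spin axes [-26.65   2.97 -12.46]
```

arm_command:
  increments:
    - [[0, 0, -1], 0]
    - [[0, 0, -2], 0]
    - [[0, 0, -2], 0]
    - [[0, 0, -1], 0]
    - [[0, 0, 0], 0.046]

```text
time: 6.85
tcp_pos: [0.4792, 0.0074, 0.1375]
orientation: [0.707, 0.707, 0.001, 0.002]
wrist_force: [0.7, 0.6, -0.9]
grip_width: 0.338
finger_force: 59.7
```

arm_command:
  increments:
    - [[-2.665, 0.687, 0], 0]
    - [[-2.665, 0.687, 0], 0]
    - [[-2.665, 0.687, 0], 0]
    - [[-2.665, 0.687, 0], 0]
    - [[-2.665, 0.687, 0], 0]

```text
time: 7.27
tcp_pos: [0.5127, -0.127, 0.1353]
orientation: [0.707, 0.707, 0.0, -0.0]
wrist_force: [0.8, -0.2, -2.2]
grip_width: 0.342
finger_force: 59.7
```

arm_command:
  increments:
    - [[-2.665, 0.687, 0], 0]
    - [[-2.665, 0.687, 0], 0]
    - [[-2.665, 0.687, 0], 0]
    - [[-2.665, 0.687, 0], 0]
    - [[-2.665, 0.687, 0], 0]

```text
time: 7.68
tcp_pos: [0.547, -0.2603, 0.1351]
orientation: [0.707, 0.707, -0.0, -0.0]
wrist_force: [-0.0, 0.7, -1.2]
grip_width: 0.343
finger_force: 59.7
```

arm_command:
  increments:
    - [[0, 0, 1], 0]
    - [[0, 0, 2], 0]
    - [[0, 0, 2], 0]
    - [[0, 0, 1], 0]
    - [[0, 0, 0], 0]

```text
time: 8.1
tcp_pos: [0.5459, -0.2581, 0.0729]
orientation: [0.707, 0.707, -0.0, -0.002]
wrist_force: [-0.1, -0.3, -1.9]
grip_width: 0.344
finger_force: 59.7
```

Run:
```python
from h import *
p,M,psi,s=tool();print(p,psi,s['wrist_force'],s['grip_width'],s['finger_force'])
P=bot.camera_params("wrist");im=bot.capture("wrist");cv2.imwrite("pics/w3.png",cv2.convertScaleAbs(im,alpha=1.5,beta=10))
for l,z in [("brick_a_mid",.046),("mat",.003),("shield",.052)]:
    for d in bot.silhouettes("wrist",l): print(l,d['conf'],d['point'],rect("wrist",d['mask'],z,P))
```

```text
[ 0.54591217 -0.25807276  0.07292158] 1.5708752031003972 [-0.09795497 -0.27445006 -1.86444231] 0.34447669993873364 59.71825182437897
mat 0.73 [146.1, 202.8] (array([ 0.51810473, -0.23691227], dtype=float32), array([140.4, 140.1], dtype=float32), np.float32(1.5837905))
shield 0.17 [146.8, 203.5] (array([ 0.5251836 , -0.22622809], dtype=float32), array([105.8, 105. ], dtype=float32), np.float32(1.5802186))
```

View pics/w3.png

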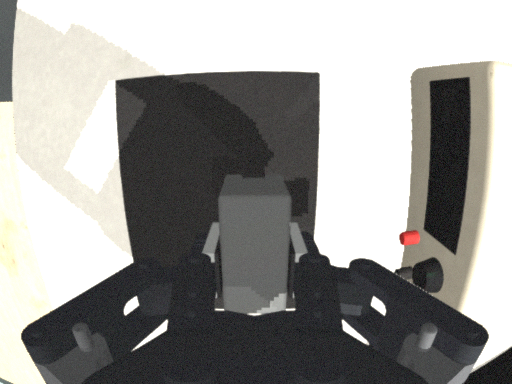

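arm_command:
  increments:
    - [[0, 0, 1.5], 0]
    - [[0, 0, 1.5], 0]
    - [[0, 0, 0.8], 0]
    - [[0, 0, 0.4], 0]
    - [[0, 0, 0], 0]

```text
time: 8.72
tcp_pos: [0.5469, -0.2589, 0.0332]
orientation: [0.707, 0.707, -0.0, -0.0]
wrist_force: [0.6, 0.3, -1.5]
grip_width: 0.34
finger_force: 59.7
```

arm_command:
  increments:
    - [[0, 0, 0], 0]
    - [[0, 0, 0], 0]
    - [[0, 0, 0], 0]
    - [[0, 0, 0], 0]
    - [[0, 0, 0], 0]
  claw: 5

```text
time: 9.13
tcp_pos: [0.5471, -0.2591, 0.0338]
orientation: [0.707, 0.707, 0.0, 0.0]
wrist_force: [1.0, 1.0, 0.0]
grip_width: 0.587
finger_force: 0.0
```

arm_command:
  increments:
    - [[0, 0, -2], 0]
    - [[0, 0, -2.5], 0]
    - [[0, 0, -2.5], 0]
    - [[0, 0, -2.5], 0]
    - [[0, 0, -2.5], 0]

```text
time: 9.55
tcp_pos: [0.5468, -0.2589, 0.1547]
orientation: [0.707, 0.707, 0.0, 0.0]
wrist_force: [0.8, -0.0, 0.1]
grip_width: 0.585
finger_force: 0.0
```

arm_command:
  increments:
    - [[2.3, -0.7, 0], 0]
    - [[2.3, -0.7, 0], 0]
    - [[2.3, -0.7, 0], 0]
    - [[2.3, -0.7, 0], 0]
    - [[2.3, -0.7, 0], 0]

```text
time: 9.97
tcp_pos: [0.5114, -0.143, 0.1536]
orientation: [0.707, 0.707, 0.0, 0.0]
wrist_force: [0.7, -0.0, 0.5]
grip_width: 0.589
finger_force: 0.0
```

arm_command:
  increments:
    - [[2.3, -0.7, 0], 0]
    - [[2.3, -0.7, 0], 0]
    - [[2.3, -0.7, 0], 0]
    - [[2.3, -0.7, 0], 0]
    - [[2.3, -0.7, 0], 0]

```text
time: 10.38
tcp_pos: [0.4765, -0.028, 0.1536]
orientation: [0.707, 0.707, 0.0, 0.0]
wrist_force: [1.2, -0.0, -0.5]
grip_width: 0.585
finger_force: 0.0
```

arm_command:
  increments:
    - [[0, 0, 0], -0.046]
    - [[0, 0, 0], 0]
    - [[0, 0, 0], 0]
    - [[0, 0, 0], 0]
    - [[0, 0, 0], 0]

```text
time: 10.8
tcp_pos: [0.4772, -0.0296, 0.1533]
orientation: [0.691, 0.723, 0.0, 0.0]
wrist_force: [-0.3, -0.2, 0.5]
grip_width: 0.582
finger_force: 0.0
```

Run:
```python
from h import *
p,M,psi,s=tool();print(p,psi,s['wrist_force'],s['grip_width'],s['time'])
P=bot.camera_params("wrist");im=bot.capture("wrist");cv2.imwrite("pics/w4.png",cv2.resize(cv2.convertScaleAbs(im,alpha=2.0,beta=20)[60:310,170:430],None,fx=2.4,fy=2.4,interpolation=cv2.INTER_CUBIC))
for l,z in [("brick_a_mid",.046),("tray_mid",.02),("shield",.052)]:
    for d in bot.silhouettes("wrist",l): print(l,d['conf'],d['point'],rect("wrist",d['mask'],z,P))
```

```text
[ 0.47715172 -0.02958075  0.15332715] 1.6151712171226489 [-0.32273216 -0.19204067  0.47684892] 0.5816445510437784 10.8
brick_a_mid 0.74 [105.5, 256.4] (array([0.4740533 , 0.03796856], dtype=float32), array([58.7, 29.5], dtype=float32), np.float32(1.6166694))
tray_mid 0.78 [143.5, 290.9] (array([0.5080482 , 0.00678846], dtype=float32), array([89.9, 25.2], dtype=float32), np.float32(1.6223872))
shield 0.66 [141.8, 332.8] (array([0.52854645, 0.00833153], dtype=float32), array([162. , 134.3], dtype=float32), np.float32(1.6176643))
```

View pics/w4.png

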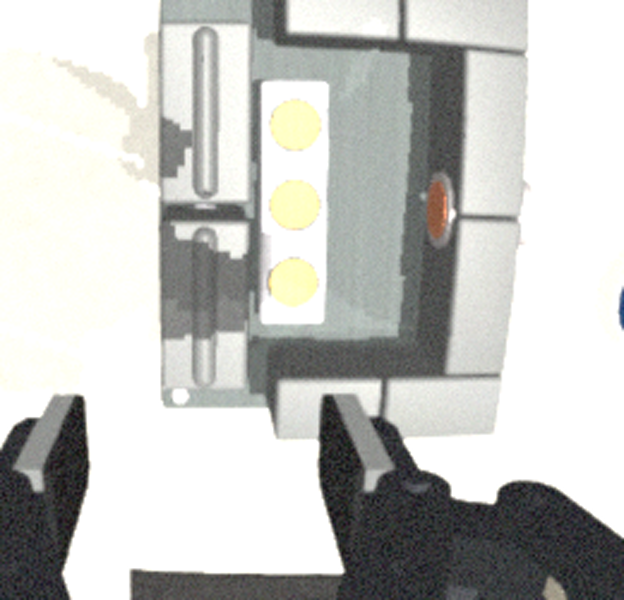

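Run:
```python
from h import *
P=bot.camera_params("wrist")
for pts in [[(163,22),(250,23),(247,202),(163,201)],[(163,220),(248,221),(248,388),(164,387)]]:
    w=plane("wrist",np.array(pts)/2.4+[170,60],.046,P)[:,:2];print(w.round(4).tolist(),w.mean(0))
    p=w.mean(0);go([p[0],p[1],.048],1.615)
```

```text
[[0.4594, 0.0669], [0.4871, 0.0678], [0.4891, 0.0095], [0.4618, 0.0085]] [0.47438602 0.03817434]
t=11.00 shift now-axes [ 6.75  0.04 10.53] spin 0.001 after-spin axes [ 6.75  0.04 10.53]
[[0.4621, 0.0023], [0.4898, 0.0032], [0.4935, -0.055], [0.4642, -0.056]] [ 0.47739725 -0.02637963]
t=11.00 shift now-axes [ 0.29  0.05 10.53] spin 0.001 after-spin axes [ 0.29  0.05 10.53]
```

arm_command:
  increments:
    - [[2.3, 0, 0], 0]
    - [[2.3, 0, 0], 0]
    - [[2.15, 0, 0], 0]
    - [[0, 0, 2], 0]
    - [[0, 0, 2.4], 0]

```text
time: 11.42
tcp_pos: [0.4747, 0.0392, 0.11]
orientation: [0.69, 0.724, 0.001, 0.002]
wrist_force: [0.1, -0.6, -0.3]
grip_width: 0.589
finger_force: 0.0
```

arm_command:
  increments:
    - [[0, 0, 2], 0]
    - [[0, 0, 1.6], 0]
    - [[0, 0, 1.6], 0]
    - [[0, 0, 1], 0]
    - [[0, 0, 0], 0]

```text
time: 11.83
tcp_pos: [0.473, 0.0384, 0.0456]
orientation: [0.691, 0.723, -0.001, -0.001]
wrist_force: [-0.7, -0.4, 0.8]
grip_width: 0.588
finger_force: 0.0
```

arm_command:
  increments:
    - [[0, 0, 0], 0]
    - [[0, 0, 0], 0]
    - [[0, 0, 0], 0]
    - [[0, 0, 0], 0]
    - [[0, 0, 0], 0]
  claw: 2

```text
time: 12.25
tcp_pos: [0.4743, 0.0384, 0.0481]
orientation: [0.691, 0.723, 0.0, 0.001]
wrist_force: [0.2, -0.1, 7.5]
grip_width: 0.338
finger_force: 60.1
```

arm_command:
  increments:
    - [[0, 0, 0], 0]
    - [[0, 0, 0], 0]
    - [[0, 0, 0], 0]
    - [[0, 0, 0], 0]
    - [[0, 0, 0], 0]

```text
time: 12.67
tcp_pos: [0.4743, 0.0384, 0.0481]
orientation: [0.691, 0.723, 0.0, 0.001]
wrist_force: [0.2, 0.2, 6.2]
grip_width: 0.334
finger_force: 60.2
```

Run:
```python
from h import *
p,M,psi,s=tool();print(p,psi,s['wrist_force'],s['moment'],s['grip_width'],s['finger_force'])
go([.491,-.221,.12],np.pi/2)
```

```text
[0.47428372 0.03835167 0.04809726] 1.6168514849061633 [0.19193812 0.22134085 6.18446948] [-0.04205182  0.22063955 -0.03296069] 0.33367229250044983 60.16444802284241
t=12.67 shift now-axes [-25.99   0.49  -7.18] spin 0.046 after-spin axes [-25.94   1.67  -7.19]
```

arm_command:
  increments:
    - [[0, 0, -1], 0]
    - [[0, 0, -2], 0]
    - [[0, 0, -2.2], 0]
    - [[0, 0, -2], 0]
    - [[0, 0, 0], 0.046]

```text
time: 13.08
tcp_pos: [0.4752, 0.0383, 0.1227]
orientation: [0.707, 0.707, 0.002, 0.002]
wrist_force: [1.2, -0.2, -0.8]
grip_width: 0.336
finger_force: 59.5
```

arm_command:
  increments:
    - [[-2.594, 0.167, 0], 0]
    - [[-2.594, 0.167, 0], 0]
    - [[-2.594, 0.167, 0], 0]
    - [[-2.594, 0.167, 0], 0]
    - [[-2.594, 0.167, 0], 0]

```text
time: 13.5
tcp_pos: [0.482, -0.0924, 0.1194]
orientation: [0.707, 0.707, 0.0, -0.0]
wrist_force: [0.2, 0.7, -0.9]
grip_width: 0.333
finger_force: 59.4
```

arm_command:
  increments:
    - [[-2.594, 0.167, 0], 0]
    - [[-2.594, 0.167, 0], 0]
    - [[-2.594, 0.167, 0], 0]
    - [[-2.594, 0.167, 0], 0]
    - [[-2.594, 0.167, 0], 0]

```text
time: 13.92
tcp_pos: [0.4903, -0.2222, 0.1194]
orientation: [0.707, 0.707, 0.0, -0.0]
wrist_force: [-0.3, -0.5, 0.1]
grip_width: 0.337
finger_force: 59.4
```

arm_command:
  increments:
    - [[0, 0, 2], 0]
    - [[0, 0, 2], 0]
    - [[0, 0, 2], 0]
    - [[0, 0, 1], 0]
    - [[0, 0, 0.4], 0]

```text
time: 14.33
tcp_pos: [0.4897, -0.2204, 0.045]
orientation: [0.707, 0.707, -0.0, -0.002]
wrist_force: [-12.0, 6.3, 39.5]
grip_width: 0.332
finger_force: 64.1
```

arm_command:
  increments:
    - [[0, 0, 0], 0]
    - [[0, 0, 0], 0]
    - [[0, 0, 0], 0]
    - [[0, 0, 0], 0]
    - [[0, 0, 0], 0]

```text
time: 14.75
tcp_pos: [0.4907, -0.221, 0.0456]
orientation: [0.707, 0.707, 0.0, 0.0]
wrist_force: [-1.0, 0.6, -0.8]
grip_width: 0.332
finger_force: 59.5
```

arm_command:
  increments:
    - [[0, 0, 0], 0]
    - [[0, 0, 0], 0]
    - [[0, 0, 0], 0]
    - [[0, 0, 0], 0]
    - [[0, 0, 0], 0]
  claw: 5

```text
time: 15.17
tcp_pos: [0.4905, -0.2209, 0.0453]
orientation: [0.707, 0.707, 0.0, 0.0]
wrist_force: [0.1, 0.9, -0.3]
grip_width: 0.582
finger_force: 0.0
```

arm_command:
  increments:
    - [[0, 0, -2], 0]
    - [[0, 0, -2], 0]
    - [[0, 0, -2], 0]
    - [[0, 0, -2], 0]
    - [[0, 0, 0], -0.046]

```text
time: 15.58
tcp_pos: [0.4918, -0.2218, 0.1289]
orientation: [0.691, 0.723, 0.0, 0.003]
wrist_force: [1.0, -0.4, 1.0]
grip_width: 0.584
finger_force: 0.0
```

Run:
```python
from h import *
p,M,psi,s=tool();print(p,psi,s['wrist_force'],s['grip_width'],s['finger_force'])
go([.4774,-.0264,.048],1.6165)
```

```text
[ 0.49175522 -0.22176732  0.12894729] 1.6167412429533066 [ 0.96687987 -0.37171792  0.96451386] 0.5842898886393356 0.0
t=15.58 shift now-axes [19.61 -0.58  8.01] spin 0.0 after-spin axes [19.58 -0.54  8.09]
```

arm_command:
  increments:
    - [[2.8, -0.06, 0], 0]
    - [[2.8, -0.06, 0], 0]
    - [[2.8, -0.06, 0], 0]
    - [[2.8, -0.06, 0], 0]
    - [[2.8, -0.06, 0], 0]

```text
time: 16.0
tcp_pos: [0.4808, -0.08, 0.1254]
orientation: [0.691, 0.723, 0.0, 0.0]
wrist_force: [0.5, 0.1, -0.2]
grip_width: 0.586
finger_force: 0.0
```

arm_command:
  increments:
    - [[2.8, -0.06, 0], 0]
    - [[2.7, -0.06, 0], 0]
    - [[0, 0, 0], 0]
    - [[0, 0, 1.5], 0]
    - [[0, 0, 1.5], 0]

```text
time: 16.42
tcp_pos: [0.4779, -0.0263, 0.0956]
orientation: [0.69, 0.724, 0.001, 0.001]
wrist_force: [0.1, 0.0, -0.7]
grip_width: 0.587
finger_force: 0.0
```

arm_command:
  increments:
    - [[0, 0, 1.5], 0]
    - [[0, 0, 1.5], 0]
    - [[0, 0, 1], 0]
    - [[0, 0, 0.5], 0]
    - [[0, 0, 0.25], 0]

```text
time: 16.83
tcp_pos: [0.4773, -0.0266, 0.0473]
orientation: [0.691, 0.723, -0.0, -0.0]
wrist_force: [0.4, 0.1, 1.0]
grip_width: 0.583
finger_force: 0.0
```

arm_command:
  increments:
    - [[0, 0, 0], 0]
    - [[0, 0, 0], 0]
    - [[0, 0, 0], 0]
    - [[0, 0, 0], 0]
    - [[0, 0, 0], 0]

```text
time: 17.25
tcp_pos: [0.4775, -0.0264, 0.0482]
orientation: [0.691, 0.723, 0.0, 0.0]
wrist_force: [0.1, 0.7, -0.1]
grip_width: 0.586
finger_force: 0.0
```

Run:
```python
from h import *
p,M,psi,s=tool();print(p,psi)
go([.4774,-.0264,.048],1.6165)
```

```text
[ 0.47753613 -0.02639736  0.04822591] 1.6168455565710693
t=17.25 shift now-axes [ 0.   -0.01  0.02] spin 0.0 after-spin axes [ 0.   -0.01  0.02]
```

arm_command:
  increments:
    - [[0, 0, 0], 0]
    - [[0, 0, 0], 0]
    - [[0, 0, 0], 0]
    - [[0, 0, 0], 0]
    - [[0, 0, 0], 0]
  claw: 2

```text
time: 17.67
tcp_pos: [0.4775, -0.0264, 0.0482]
orientation: [0.691, 0.723, 0.0, 0.0]
wrist_force: [-1.3, -0.1, 6.1]
grip_width: 0.332
finger_force: 60.0
```

arm_command:
  increments:
    - [[0, 0, 0], 0]
    - [[0, 0, -0.5], 0]
    - [[0, 0, -1.5], 0]
    - [[0, 0, -2], 0]
    - [[0, 0, -2], 0]

```text
time: 18.08
tcp_pos: [0.477, -0.0262, 0.1084]
orientation: [0.691, 0.723, -0.0, -0.001]
wrist_force: [0.5, 0.3, -1.7]
grip_width: 0.335
finger_force: 59.4
```

arm_command:
  increments:
    - [[0, 0, -1.2], 0.046]
    - [[-2.7, 0.135, 0], 0]
    - [[-2.7, 0.135, 0], 0]
    - [[-2.7, 0.135, 0], 0]
    - [[-2.7, 0.135, 0], 0]

```text
time: 18.5
tcp_pos: [0.4826, -0.1354, 0.1201]
orientation: [0.707, 0.707, -0.0, -0.0]
wrist_force: [0.3, -0.2, -0.9]
grip_width: 0.332
finger_force: 59.5
```

arm_command:
  increments:
    - [[-2.7, 0.135, 0], 0]
    - [[-2.7, 0.135, 0], 0]
    - [[-2.7, 0.135, 0], 0]
    - [[-2.7, 0.135, 0], 0]
    - [[-2.7, 0.135, 0], 0]

```text
time: 18.92
tcp_pos: [0.4892, -0.2706, 0.1199]
orientation: [0.707, 0.707, -0.0, -0.0]
wrist_force: [-0.5, -0.2, -0.9]
grip_width: 0.336
finger_force: 59.5
```

arm_command:
  increments:
    - [[-2.6, 0.135, 0], 0]
    - [[0, 0, 0], 0]
    - [[0, 0, 1.5], 0]
    - [[0, 0, 2], 0]
    - [[0, 0, 1.5], 0]

```text
time: 19.33
tcp_pos: [0.4904, -0.2947, 0.0688]
orientation: [0.707, 0.707, 0.0, -0.001]
wrist_force: [-0.5, 0.2, -2.5]
grip_width: 0.338
finger_force: 59.4
```

arm_command:
  increments:
    - [[0, 0, 1], 0]
    - [[0, 0, 0.6], 0]
    - [[0, 0, 0.4], 0]
    - [[0, 0, 0.25], 0]
    - [[0, 0, 0.15], 0]

```text
time: 19.75
tcp_pos: [0.4911, -0.2954, 0.0461]
orientation: [0.707, 0.707, 0.0, 0.0]
wrist_force: [-0.3, 0.3, -0.2]
grip_width: 0.334
finger_force: 59.4
```

arm_command:
  increments:
    - [[0, 0, 0], 0]
    - [[0, 0, 0], 0]
    - [[0, 0, 0], 0]
    - [[0, 0, 0], 0]
    - [[0, 0, 0], 0]

```text
time: 20.17
tcp_pos: [0.4909, -0.2954, 0.0461]
orientation: [0.707, 0.707, 0.0, 0.0]
wrist_force: [0.3, 0.0, -1.0]
grip_width: 0.335
finger_force: 59.4
```

arm_command:
  increments:
    - [[0, 0, 0], 0]
    - [[0, 0, 0], 0]
    - [[0, 0, 0], 0]
    - [[0, 0, 0], 0]
    - [[0, 0, 0], 0]
  claw: 5

```text
time: 20.58
tcp_pos: [0.4909, -0.2954, 0.0459]
orientation: [0.707, 0.707, 0.0, 0.0]
wrist_force: [-0.4, -0.3, 0.7]
grip_width: 0.586
finger_force: 0.0
```

arm_command:
  increments:
    - [[0, 0, -2], 0]
    - [[0, 0, -2], 0]
    - [[0, 0, -2], 0]
    - [[0, 0, -2], 0]
    - [[0, 0, -2], -0.046]

```text
time: 21.0
tcp_pos: [0.4908, -0.2953, 0.1468]
orientation: [0.691, 0.723, 0.0, -0.0]
wrist_force: [-1.0, 0.2, -0.7]
grip_width: 0.586
finger_force: 0.0
```

Run:
```python
from h import *
p,M,psi,s=tool();print(p,psi)
go([.5095,-.04,.15],1.6165)
```

```text
[ 0.49076059 -0.29525456  0.14683308] 1.6166106279859327
t=21.00 shift now-axes [25.41  3.04 -0.32] spin 0.0 after-spin axes [25.41  3.04 -0.32]
```

arm_command:
  increments:
    - [[2.8, 0.33, 0], 0]
    - [[2.8, 0.33, 0], 0]
    - [[2.8, 0.33, 0], 0]
    - [[2.8, 0.33, 0], 0]
    - [[2.8, 0.33, 0], 0]
  claw: 3.6

```text
time: 21.42
tcp_pos: [0.5008, -0.1535, 0.1459]
orientation: [0.691, 0.723, 0.0, 0.0]
wrist_force: [-0.0, -0.2, -0.3]
grip_width: 0.425
finger_force: 0.0
```

arm_command:
  increments:
    - [[2.8, 0.33, 0], 0]
    - [[2.8, 0.33, 0], 0]
    - [[2.8, 0.33, 0], 0]
    - [[2.8, 0.33, 0], 0]
    - [[0, 0, 0], 0]

```text
time: 21.83
tcp_pos: [0.5086, -0.0383, 0.1459]
orientation: [0.689, 0.724, 0.0, -0.001]
wrist_force: [0.3, 0.7, 0.4]
grip_width: 0.424
finger_force: 0.0
```

arm_command:
  increments:
    - [[0, 0, 0], 0]
    - [[0, 0, 0], 0]
    - [[0, 0, 0], 0]
    - [[0, 0, 0], 0]
    - [[0, 0, 0], 0]

```text
time: 22.25
tcp_pos: [0.5089, -0.043, 0.1458]
orientation: [0.691, 0.723, -0.0, 0.0]
wrist_force: [-0.4, 0.8, -0.6]
grip_width: 0.423
finger_force: 0.0
```

Run:
```python
from h import *
p,M,psi,s=tool();print(p,psi,s['grip_width'])
P=bot.camera_params("wrist");im=bot.capture("wrist");cv2.imwrite("pics/w5.png",cv2.convertScaleAbs(im,alpha=1.6,beta=20))
for l,z in [("tray_mid",.02),("shield",.052)]:
    for d in bot.silhouettes("wrist",l):
        c,sz,y=rect("wrist",d['mask'],z,P);print(l,d['conf'],d['point'],c,sz,y);
        if l=="tray_mid": go([*c,.029],y)
bot.capture("top")
for d in bot.silhouettes("top","cradle_seat"): print(d['conf'],rect("top",d['mask'],.006))
```

```text
[ 0.50894727 -0.043019    0.14579521] 1.6155209098577883 0.4225315253397369
tray_mid 0.66 [128.7, 254.8] [0.5080472  0.00656976] [89.7 24.1] 1.6252991
t=22.35 shift now-axes [ 4.93  0.13 11.68] spin -0.009 after-spin axes [ 4.93  0.18 11.68]
shield 0.78 [127.8, 287.2] [0.5320374  0.00909586] [161.7 131.1] 1.6066562
0.96 (array([0.52046853, 0.25814983], dtype=float32), array([ 64.3, 134.4], dtype=float32), np.float32(1.4307427))
0.68 (array([ 0.49304032, -0.22419465], dtype=float32), array([58.3, 27.1], dtype=float32), np.float32(1.5824775))
```

View pics/w5.png

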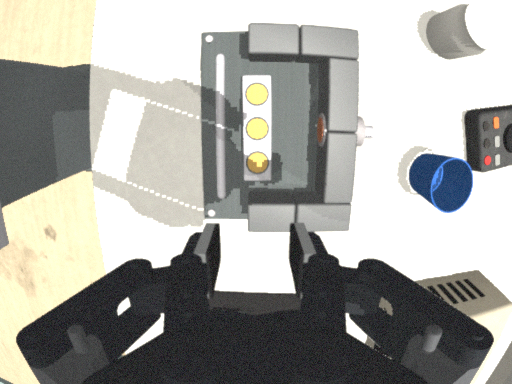

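arm_command:
  increments:
    - [[2.5, 0.09, 0], -0.009]
    - [[2.43, 0.09, 0], 0]
    - [[0, 0, 1.5], 0]
    - [[0, 0, 2], 0]
    - [[0, 0, 2], 0]

```text
time: 22.92
tcp_pos: [0.5085, 0.0075, 0.0906]
orientation: [0.687, 0.727, 0.0, 0.001]
wrist_force: [0.6, 0.1, -0.3]
grip_width: 0.421
finger_force: 0.0
```

arm_command:
  increments:
    - [[0, 0, 2], 0]
    - [[0, 0, 1.5], 0]
    - [[0, 0, 1], 0]
    - [[0, 0, 0.7], 0]
    - [[0, 0, 0.4], 0]

```text
time: 23.33
tcp_pos: [0.5081, 0.0071, 0.0341]
orientation: [0.687, 0.726, -0.0, -0.0]
wrist_force: [-0.3, 0.5, 0.3]
grip_width: 0.414
finger_force: 0.0
```

arm_command:
  increments:
    - [[0, 0, 0.2], 0]
    - [[0, 0, 0.1], 0]
    - [[0, 0, 0.1], 0]
    - [[0, 0, 0], 0]
    - [[0, 0, 0], 0]

```text
time: 23.75
tcp_pos: [0.5084, 0.0071, 0.0312]
orientation: [0.687, 0.726, 0.0, 0.0]
wrist_force: [0.7, 0.0, 1.6]
grip_width: 0.425
finger_force: 0.0
```

Run:
```python
from h import *
p,M,psi,s=tool();print(p,psi,s['wrist_force'],s['moment'])
P=bot.camera_params("wrist");im=bot.capture("wrist");cv2.imwrite("pics/w6.png",cv2.resize(cv2.convertScaleAbs(im,alpha=2,beta=20)[110:310,150:360],None,fx=2.6,fy=2.6,interpolation=cv2.INTER_CUBIC))
```

```text
[0.50842679 0.00706552 0.03119283] 1.625881678680516 [0.72040423 0.0347294  1.58148958] [ 0.02240504 -0.00598634  0.00953809]
```

View pics/w6.png

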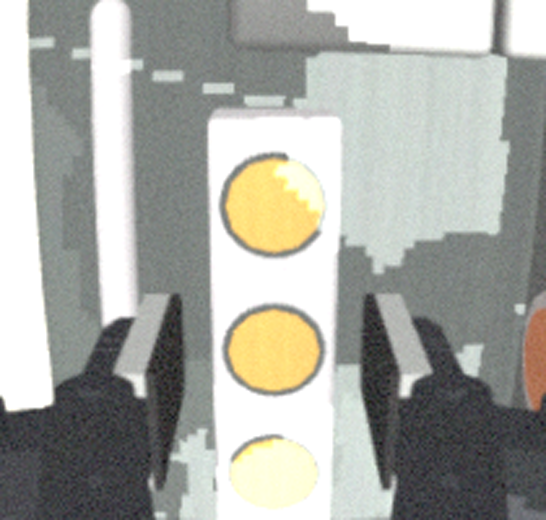

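arm_command:
  increments:
    - [[0, 0, 0.1], 0]
    - [[0, 0, 0.1], 0]
    - [[0, 0, 0], 0]
    - [[0, 0, 0], 0]
    - [[0, 0, 0], 0]

```text
time: 24.22
tcp_pos: [0.5083, 0.0071, 0.0288]
orientation: [0.687, 0.726, -0.0, -0.0]
wrist_force: [0.7, 1.2, 0.3]
grip_width: 0.421
finger_force: 0.0
```

arm_command:
  increments:
    - [[0, 0, 0], 0]
    - [[0, 0, 0], 0]
    - [[0, 0, 0], 0]
    - [[0, 0, 0], 0]
    - [[0, 0, 0], 0]
  claw: 1.4

```text
time: 24.63
tcp_pos: [0.5084, 0.0071, 0.0291]
orientation: [0.687, 0.726, 0.0, 0.0]
wrist_force: [0.2, 0.2, 5.9]
grip_width: 0.259
finger_force: 59.5
```

arm_command:
  increments:
    - [[0, 0, 0], 0]
    - [[0, 0, -0.5], 0]
    - [[0, 0, -0.5], 0]
    - [[0, 0, -1], 0]
    - [[0, 0, -1.5], 0]

```text
time: 25.05
tcp_pos: [0.5077, 0.0072, 0.0637]
orientation: [0.687, 0.726, -0.001, -0.001]
wrist_force: [-0.6, -0.4, -0.0]
grip_width: 0.259
finger_force: 58.9
```

Run:
```python
from h import *
p,M,psi,s=tool();print(p,psi,s['wrist_force'],s['moment'],s['grip_width'],s['finger_force'])
```

```text
[0.50767367 0.00716204 0.06365415] 1.6257351842720014 [-0.57933462 -0.4193304  -0.03562468] [ 0.02217594 -0.01126366  0.03626921] 0.25894253712458976 58.871710896492004
```

arm_command:
  increments:
    - [[0, 0, -2], 0]
    - [[0, 0, -2], 0]
    - [[0, 0, -2], 0]
    - [[1.5, 0.1, 0], 0]
    - [[2.5, 0.2, 0], 0]

```text
time: 25.47
tcp_pos: [0.5097, 0.0462, 0.1253]
orientation: [0.688, 0.725, 0.001, 0.001]
wrist_force: [0.2, -0.6, -1.1]
grip_width: 0.26
finger_force: 58.9
```

arm_command:
  increments:
    - [[2.5, 0.3, 0], 0]
    - [[2.5, 0.3, 0], 0]
    - [[2.5, 0.3, 0], 0]
    - [[2.5, 0.3, 0], 0]
    - [[2, 0, 0], 0]

```text
time: 25.88
tcp_pos: [0.5145, 0.1693, 0.1241]
orientation: [0.687, 0.726, 0.0, 0.0]
wrist_force: [0.7, 0.5, -1.2]
grip_width: 0.261
finger_force: 58.9
```

arm_command:
  increments:
    - [[0, 0, 0], 0.1]
    - [[0, 0, 0], 0.09]
    - [[0, 0, 0], 0]
    - [[0, 0, 0], 0]
    - [[0, 0, 0], 0]

```text
time: 26.3
tcp_pos: [0.5144, 0.1675, 0.1239]
orientation: [0.752, 0.659, -0.0, -0.0]
wrist_force: [-0.7, 0.6, -1.2]
grip_width: 0.259
finger_force: 58.9
```

Run:
```python
from h import *
p,M,psi,s=tool();print(p,psi,s['wrist_force'],s['grip_width'])
P=bot.camera_params("wrist");im=bot.capture("wrist");cv2.imwrite("pics/w7.png",cv2.resize(cv2.convertScaleAbs(im,alpha=1.8,beta=20)[40:340,110:400],None,fx=2,fy=2,interpolation=cv2.INTER_CUBIC))
for l,z in [("tray_mid",.1),("cradle_seat",.006)]:
    for d in bot.silhouettes("wrist",l):
        c,sz,y=rect("wrist",d['mask'],z,P);print(l,d['conf'],d['point'],c,sz,y)
        if l!="tray_mid": go([*c,.03],y)
```

```text
[0.51442001 0.16747896 0.12393753] 1.4380512234137053 [-0.7074674   0.63261844 -1.207704  ] 0.25910333898649207
tray_mid 0.85 [227.0, 255.4] [0.5133153  0.16127451] [ 27.3 100.3] 1.4445297
cradle_seat 0.64 [79.0, 244.8] [0.51866746 0.25874615] [ 62.5 129.7] 1.4388027
t=26.45 shift now-axes [ 9.11 -0.8   9.39] spin -0.002 after-spin axes [ 9.11 -0.78  9.39]
```

View pics/w7.png

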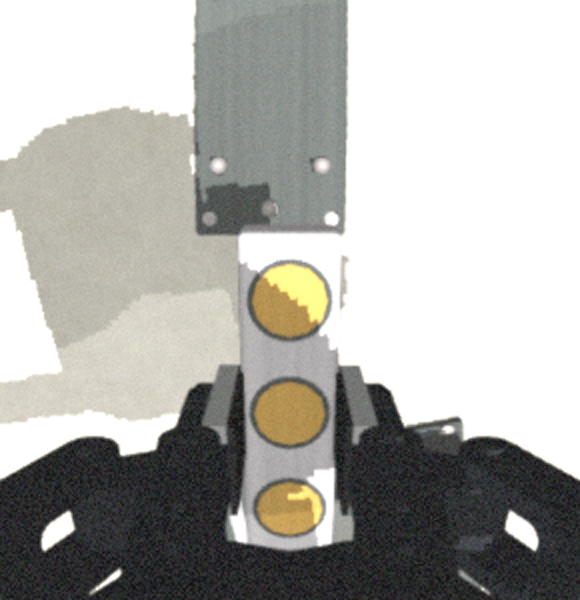

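arm_command:
  increments:
    - [[2, -0.2, 0], 0]
    - [[2.5, -0.2, 0], 0]
    - [[2.5, -0.2, 0], 0]
    - [[2.1, -0.2, 0], 0]
    - [[0, 0, 1], 0]

```text
time: 26.87
tcp_pos: [0.5194, 0.2621, 0.1152]
orientation: [0.752, 0.659, 0.002, 0.001]
wrist_force: [-0.1, -1.0, -1.0]
grip_width: 0.262
finger_force: 58.9
```

arm_command:
  increments:
    - [[0, 0, 1.5], 0]
    - [[0, 0, 1.5], 0]
    - [[0, 0, 1.5], 0]
    - [[0, 0, 1], 0]
    - [[0, 0, 0.5], 0]

```text
time: 27.28
tcp_pos: [0.5182, 0.2582, 0.0523]
orientation: [0.753, 0.658, -0.001, -0.0]
wrist_force: [-0.7, -0.3, -1.2]
grip_width: 0.261
finger_force: 58.9
```

arm_command:
  increments:
    - [[0, 0, 0], 0]
    - [[0, 0, 0], 0]
    - [[0, 0, 0], 0]
    - [[0, 0, 0], 0]
    - [[0, 0, 0], 0]

```text
time: 27.7
tcp_pos: [0.519, 0.259, 0.0544]
orientation: [0.753, 0.658, 0.0, 0.0]
wrist_force: [-0.3, -1.1, -1.3]
grip_width: 0.261
finger_force: 58.9
```

Run:
```python
from h import *
p,M,psi,s=tool();print(p,psi,s['wrist_force'],s['grip_width'])
go([.5187,.2587,.0293],1.438)
P=bot.camera_params("wrist");im=bot.capture("wrist");cv2.imwrite("pics/w8.png",cv2.resize(cv2.convertScaleAbs(im,alpha=1.8,beta=20)[90:310,150:360],None,fx=2.6,fy=2.6,interpolation=cv2.INTER_CUBIC))
```

```text
[0.51899611 0.25895605 0.05443369] 1.4358147898330882 [-0.30270244 -1.11635372 -1.29305215] 0.2614378360076618
t=27.70 shift now-axes [-0.03 -0.03  2.51] spin -0.002 after-spin axes [-0.03 -0.03  2.51]
```

View pics/w8.png

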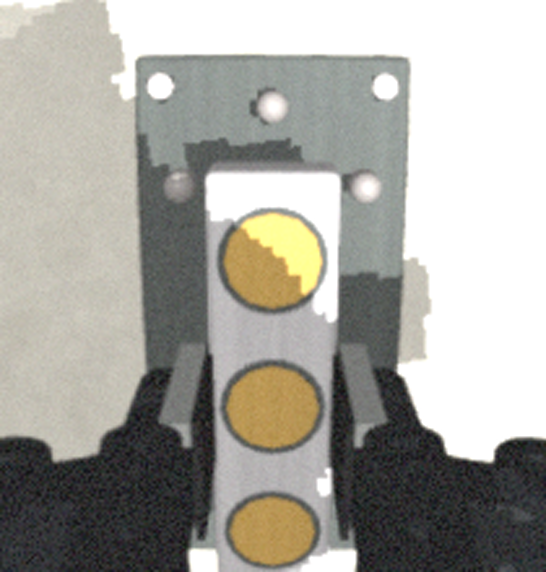

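The tray is centred between the pins (crop columns 180 and 366, tray centre 272). Lowering it now.

arm_command:
  increments:
    - [[0, 0, 0.8], 0]
    - [[0, 0, 0.6], 0]
    - [[0, 0, 0.4], 0]
    - [[0, 0, 0.3], 0]
    - [[0, 0, 0.2], 0]

```text
time: 28.17
tcp_pos: [0.5186, 0.2588, 0.0301]
orientation: [0.753, 0.658, -0.0, -0.0]
wrist_force: [0.5, 1.2, -0.9]
grip_width: 0.26
finger_force: 58.9
```

arm_command:
  increments:
    - [[0, 0, 0.1], 0]
    - [[0, 0, 0.08], 0]
    - [[0, 0, 0], 0]
    - [[0, 0, 0], 0]
    - [[0, 0, 0], 0]

```text
time: 28.58
tcp_pos: [0.5189, 0.259, 0.0292]
orientation: [0.753, 0.658, 0.0, 0.0]
wrist_force: [0.2, 0.4, 0.8]
grip_width: 0.259
finger_force: 59.0
```

arm_command:
  increments:
    - [[0, 0, 0], 0]
    - [[0, 0, 0], 0]
    - [[0, 0, 0], 0]
    - [[0, 0, 0], 0]
    - [[0, 0, 0], 0]
  claw: 3.6

```text
time: 29.0
tcp_pos: [0.5188, 0.2589, 0.029]
orientation: [0.753, 0.658, 0.0, 0.0]
wrist_force: [0.1, -0.1, -1.2]
grip_width: 0.421
finger_force: 0.0
```

arm_command:
  increments:
    - [[0, 0, -0.5], 0]
    - [[0, 0, -1.5], 0]
    - [[0, 0, -2.5], 0]
    - [[0, 0, -2.5], 0]
    - [[0, 0, -2.5], 0]

```text
time: 29.42
tcp_pos: [0.5186, 0.2589, 0.1254]
orientation: [0.753, 0.658, -0.0, -0.0]
wrist_force: [0.4, 0.1, 0.1]
grip_width: 0.423
finger_force: 0.0
```

arm_command:
  increments:
    - [[-2, 0, 0], 0]
    - [[-2, 0, 0], 0]
    - [[0, 0, 0], 0]
    - [[0, 0, 0], 0]
    - [[0, 0, 0], 0]
  claw: 5

```text
time: 29.83
tcp_pos: [0.5135, 0.2196, 0.1242]
orientation: [0.753, 0.658, 0.0, -0.0]
wrist_force: [0.5, -0.5, -0.1]
grip_width: 0.589
finger_force: 0.0
```

Run:
```python
from h import *
P=bot.camera_params("wrist");im=bot.capture("wrist");cv2.imwrite("pics/w9.png",cv2.resize(cv2.convertScaleAbs(im,alpha=1.8,beta=20)[60:310,150:360],None,fx=2.3,fy=2.3,interpolation=cv2.INTER_CUBIC))
for l,z in [("tray_mid",.02),("cradle_seat",.006)]:
    for d in bot.silhouettes("wrist",l):
        c,sz,y=rect("wrist",d['mask'],z,P);print(l,d['conf'],d['point'],c,sz,y)
p,M,psi,s=tool();print(p,psi)
```

```text
tray_mid 0.97 [142.1, 252.2] [0.5187803  0.25804135] [24.4 89. ] 1.4361087
tray_mid 0.87 [17.3, 135.7] [0.43366915 0.38063177] [51.7 25.2] 1.920573
cradle_seat 0.55 [134.7, 241.3] [0.51855034 0.25886157] [ 62.2 128.5] 1.4361261
[0.51337638 0.21989428 0.1238931 ] 1.4364801410195147
```

View pics/w9.png

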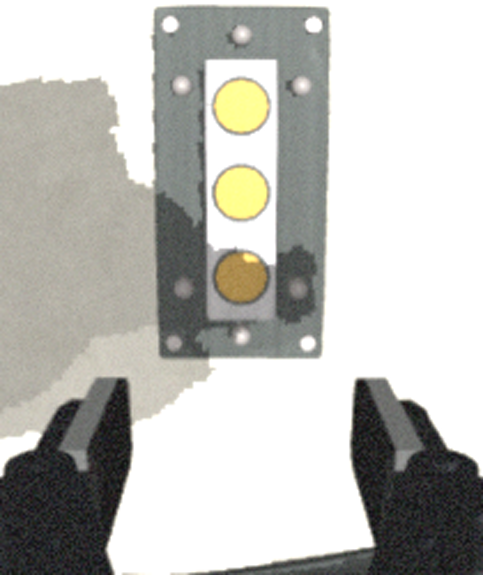

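The tray is seated centrally and level. Fetching the left brick from the mat next.

arm_command:
  increments:
    - [[0, 0, 0], -0.067]
    - [[0, 0, 0], -0.067]
    - [[-1.5, 0, 0], 0]
    - [[-2.6, -0.2, 0], 0]
    - [[-3.3, -0.2, 0], 0]

```text
time: 30.4
tcp_pos: [0.5091, 0.1461, 0.1238]
orientation: [0.706, 0.708, 0.0, -0.0]
wrist_force: [1.4, -0.1, -0.3]
grip_width: 0.583
finger_force: 0.0
```

arm_command:
  increments:
    - [[-3.3, -0.2, 0], 0]
    - [[-3.3, -0.2, 0], 0]
    - [[-3.3, -0.2, 0], 0]
    - [[-3.3, -0.2, 0], 0]
    - [[-3.3, -0.2, 0], 0]

```text
time: 30.82
tcp_pos: [0.4991, -0.0208, 0.124]
orientation: [0.707, 0.707, 0.0, 0.0]
wrist_force: [0.3, 0.0, 0.3]
grip_width: 0.588
finger_force: 0.0
```

arm_command:
  increments:
    - [[-3.3, -0.2, 0], 0]
    - [[-3.3, -0.2, 0], 0]
    - [[-3.3, -0.2, 0], 0]
    - [[-3.3, -0.2, 0], 0]
    - [[-3.3, 0, 0], 0]

```text
time: 31.23
tcp_pos: [0.4908, -0.186, 0.124]
orientation: [0.707, 0.707, 0.0, -0.0]
wrist_force: [0.9, 1.2, 0.6]
grip_width: 0.585
finger_force: 0.0
```

arm_command:
  increments:
    - [[0, 0, 0], 0]
    - [[0, 0, 0], 0]
    - [[0, 0, 0], 0]
    - [[0, 0, 0], 0]
    - [[0, 0, 0], 0]

```text
time: 31.65
tcp_pos: [0.4911, -0.1836, 0.1241]
orientation: [0.707, 0.707, 0.0, -0.0]
wrist_force: [0.3, 0.4, -0.0]
grip_width: 0.587
finger_force: 0.0
```

Run:
```python
from h import *
p,M,psi,s=tool();print(p,psi)
go([.4907,-.221,.0455],1.571)
P=bot.camera_params("wrist");im=bot.capture("wrist")
for l,z in [("brick_a_mid",.043),("brick_cap_mid",.043)]:
    for d in bot.silhouettes("wrist",l):
        c,sz,y=rect("wrist",d['mask'],z,P);print(l,d['conf'],d['point'],c,sz,y)
```

```text
[ 0.4911201  -0.18356924  0.12406337] 1.571435269341247
t=31.65 shift now-axes [-3.74 -0.04  7.86] spin 0.0 after-spin axes [-3.74 -0.04  7.86]
brick_a_mid 0.84 [238.2, 253.9] [ 0.490049  -0.2157023] [72.1 30.7] 1.576877
brick_cap_mid 0.66 [287.4, 304.8] [ 0.5307972  -0.25648117] [55.9 11.2] 1.7993152
```

arm_command:
  increments:
    - [[-1.8, -0.04, 0], 0]
    - [[-1.94, 0, 0], 0]
    - [[0, 0, 0], 0]
    - [[0, 0, 1.5], 0]
    - [[0, 0, 2], 0]

```text
time: 32.22
tcp_pos: [0.4912, -0.2222, 0.0899]
orientation: [0.708, 0.707, 0.0, 0.002]
wrist_force: [-0.1, -0.6, -0.8]
grip_width: 0.587
finger_force: 0.0
```

arm_command:
  increments:
    - [[0, 0, 2], 0]
    - [[0, 0, 1.2], 0]
    - [[0, 0, 0.7], 0]
    - [[0, 0, 0.3], 0]
    - [[0, 0, 0.16], 0]

```text
time: 32.63
tcp_pos: [0.4907, -0.2218, 0.0454]
orientation: [0.707, 0.707, 0.0, 0.0]
wrist_force: [-0.2, 0.2, 0.4]
grip_width: 0.585
finger_force: 0.0
```

arm_command:
  increments:
    - [[0, 0, 0], 0]
    - [[0, 0, 0], 0]
    - [[0, 0, 0], 0]
    - [[0, 0, 0], 0]
    - [[0, 0, 0], 0]

```text
time: 33.05
tcp_pos: [0.4906, -0.2222, 0.0458]
orientation: [0.707, 0.707, 0.0, 0.0]
wrist_force: [0.4, 0.0, 0.5]
grip_width: 0.588
finger_force: 0.0
```

arm_command:
  increments:
    - [[0, 0, 0], 0]
    - [[0, 0, 0], 0]
    - [[0, 0, 0], 0]
    - [[0, 0, 0], 0]
    - [[0, 0, 0], 0]
  claw: 2

```text
time: 33.47
tcp_pos: [0.4907, -0.2222, 0.0458]
orientation: [0.707, 0.707, 0.0, 0.0]
wrist_force: [-0.5, 1.0, 5.4]
grip_width: 0.334
finger_force: 60.0
```

arm_command:
  increments:
    - [[0, 0, -0.5], 0]
    - [[0, 0, -1.5], 0]
    - [[0, 0, -2], 0]
    - [[0, 0, -2], 0]
    - [[0, 0, -2], -0.046]

```text
time: 33.88
tcp_pos: [0.4903, -0.2219, 0.1262]
orientation: [0.691, 0.723, -0.0, -0.001]
wrist_force: [0.9, -0.6, -1.4]
grip_width: 0.335
finger_force: 59.3
```

arm_command:
  increments:
    - [[2.6, -0.044, 0], 0]
    - [[2.6, -0.044, 0], 0]
    - [[2.6, -0.044, 0], 0]
    - [[2.6, -0.044, 0], 0]
    - [[2.6, -0.044, 0], 0]

```text
time: 34.3
tcp_pos: [0.482, -0.0911, 0.1255]
orientation: [0.691, 0.723, -0.0, -0.0]
wrist_force: [0.7, -0.3, -1.3]
grip_width: 0.331
finger_force: 59.4
```

arm_command:
  increments:
    - [[2.6, -0.044, 0], 0]
    - [[2.6, -0.044, 0], 0]
    - [[2.6, -0.044, 0], 0]
    - [[2.6, -0.044, 0], 0]
    - [[2.6, -0.044, 0], 0]

```text
time: 34.72
tcp_pos: [0.474, 0.0387, 0.1255]
orientation: [0.691, 0.723, -0.0, -0.0]
wrist_force: [0.2, 0.2, -1.4]
grip_width: 0.334
finger_force: 59.4
```

arm_command:
  increments:
    - [[0, 0, 0], 0]
    - [[0, 0, 0], 0]
    - [[0, 0, 0], 0]
    - [[0, 0, 0], 0]
    - [[0, 0, 0], 0]

```text
time: 35.13
tcp_pos: [0.4746, 0.0366, 0.1254]
orientation: [0.692, 0.722, -0.0, 0.0]
wrist_force: [0.3, -0.2, -1.2]
grip_width: 0.337
finger_force: 59.4
```

Run:
```python
from h import *
p,M,psi,s=tool();print(p,psi,s['time'])
go([.4743,.0384,.049],1.6168)
P=bot.camera_params("wrist");im=bot.capture("wrist");cv2.imwrite("pics/w10.png",cv2.convertScaleAbs(im,alpha=1.8,beta=20))
```

```text
[0.47460478 0.03657198 0.12539685] 1.6144366298561084 35.1333
t=35.13 shift now-axes [ 0.18 -0.02  7.64] spin -0.002 after-spin axes [ 0.18 -0.02  7.64]
```

View pics/w10.png

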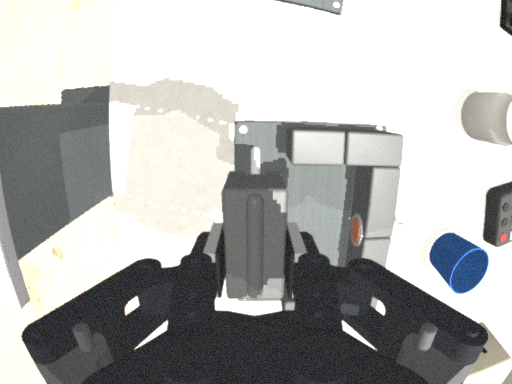

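The held brick's rib (column 255) lines up with the plate rib (column 255). Lowering it.

arm_command:
  increments:
    - [[0.07, -0.02, 1.5], -0.002]
    - [[0, 0, 2], 0]
    - [[0, 0, 1.5], 0]
    - [[0, 0, 0.8], 0]
    - [[0, 0, 0.5], 0]

```text
time: 35.6
tcp_pos: [0.474, 0.0377, 0.0616]
orientation: [0.691, 0.723, -0.0, -0.001]
wrist_force: [0.1, -0.2, -1.0]
grip_width: 0.337
finger_force: 59.4
```

arm_command:
  increments:
    - [[0, 0, 0.4], 0]
    - [[0, 0, 0.3], 0]
    - [[0, 0, 0.25], 0]
    - [[0, 0, 0.2], 0]
    - [[0, 0, 0.15], 0]

```text
time: 36.02
tcp_pos: [0.4744, 0.0381, 0.0495]
orientation: [0.69, 0.724, 0.0, 0.0]
wrist_force: [-0.3, -0.0, -0.7]
grip_width: 0.332
finger_force: 59.4
```

arm_command:
  increments:
    - [[0, 0, 0], 0]
    - [[0, 0, 0], 0]
    - [[0, 0, 0], 0]
    - [[0, 0, 0], 0]
    - [[0, 0, 0], 0]

```text
time: 36.43
tcp_pos: [0.4743, 0.0381, 0.0495]
orientation: [0.69, 0.724, 0.0, 0.0]
wrist_force: [0.8, 0.1, -1.8]
grip_width: 0.336
finger_force: 59.4
```

Run:
```python
from h import *
p,M,psi,s=tool();print(p,psi,s['wrist_force'],s['moment'])
```

```text
[0.47426928 0.03812061 0.04953824] 1.6178334359273459 [ 0.79819893  0.14220671 -1.75947331] [-0.02169325  0.01461018 -0.00496855]
```

arm_command:
  increments:
    - [[-0.09, 0, 0.05], 0]
    - [[0, 0, 0], 0]
    - [[0, 0, 0], 0]
    - [[0, 0, 0], 0]
    - [[0, 0, 0], 0]

```text
time: 36.85
tcp_pos: [0.4743, 0.0372, 0.0489]
orientation: [0.69, 0.724, 0.0, -0.0]
wrist_force: [-0.1, -0.3, -1.4]
grip_width: 0.334
finger_force: 59.4
```

arm_command:
  increments:
    - [[0, 0, 0], 0]
    - [[0, 0, 0], 0]
    - [[0, 0, 0], 0]
    - [[0, 0, 0], 0]
    - [[0, 0, 0], 0]
  claw: 5

```text
time: 37.27
tcp_pos: [0.4743, 0.0372, 0.049]
orientation: [0.69, 0.724, 0.0, 0.0]
wrist_force: [-1.2, 0.3, -0.2]
grip_width: 0.586
finger_force: 0.0
```

arm_command:
  increments:
    - [[0, 0, -0.5], 0]
    - [[0, 0, -2], 0]
    - [[0, 0, -2.5], 0]
    - [[0, 0, -3], 0.046]
    - [[0, 0, 0], 0]

```text
time: 37.68
tcp_pos: [0.4763, 0.037, 0.1337]
orientation: [0.707, 0.707, 0.002, 0.004]
wrist_force: [0.9, 0.5, 0.6]
grip_width: 0.586
finger_force: 0.0
```

arm_command:
  increments:
    - [[-2.77, 0.138, 0], 0]
    - [[-2.77, 0.138, 0], 0]
    - [[-2.77, 0.138, 0], 0]
    - [[-2.77, 0.138, 0], 0]
    - [[-2.77, 0.138, 0], 0]

```text
time: 38.1
tcp_pos: [0.4811, -0.1025, 0.1289]
orientation: [0.707, 0.708, -0.0, -0.0]
wrist_force: [0.0, 0.2, -0.9]
grip_width: 0.585
finger_force: 0.0
```

arm_command:
  increments:
    - [[-2.77, 0.138, 0], 0]
    - [[-2.77, 0.138, 0], 0]
    - [[-2.77, 0.138, 0], 0]
    - [[-2.77, 0.138, 0], 0]
    - [[-2.77, 0.138, 0], 0]

```text
time: 38.52
tcp_pos: [0.4881, -0.2411, 0.1288]
orientation: [0.707, 0.708, 0.0, -0.0]
wrist_force: [-0.0, 0.9, 0.5]
grip_width: 0.586
finger_force: 0.0
```

arm_command:
  increments:
    - [[-2.77, 0.138, 0], 0]
    - [[-2.77, 0.138, 0], 0]
    - [[0, 0, 0], 0]
    - [[0, 0, 0], 0]
    - [[0, 0, 0], 0]

```text
time: 38.93
tcp_pos: [0.4909, -0.2944, 0.1286]
orientation: [0.707, 0.708, 0.0, -0.001]
wrist_force: [-0.4, -0.1, 0.6]
grip_width: 0.583
finger_force: 0.0
```

Run:
```python
from h import *
p,M,psi,s=tool();print(p,psi,s['wrist_force'],s['moment'])
go([.4909,-.2954,.0459],1.571)
```

```text
[ 0.49088628 -0.29443838  0.12861678] 1.5719699763213388 [-0.37761836 -0.07507456  0.63264824] [ 0.00276059 -0.01127374  0.08291605]
t=38.93 shift now-axes [-0.1   0.01  8.27] spin 0.001 after-spin axes [-0.1   0.    8.27]
```

arm_command:
  increments:
    - [[-0.1, 0, 1.5], 0]
    - [[0, 0, 2], 0]
    - [[0, 0, 2], 0]
    - [[0, 0, 1.2], 0]
    - [[0, 0, 0.7], 0]

```text
time: 39.35
tcp_pos: [0.4907, -0.2944, 0.0535]
orientation: [0.706, 0.708, 0.0, -0.001]
wrist_force: [0.4, -0.3, -0.1]
grip_width: 0.587
finger_force: 0.0
```

arm_command:
  increments:
    - [[0, 0, 0.5], 0]
    - [[0, 0, 0.25], 0]
    - [[0, 0, 0.12], 0]
    - [[0, 0, 0], 0]
    - [[0, 0, 0], 0]

```text
time: 39.77
tcp_pos: [0.4914, -0.2963, 0.0468]
orientation: [0.707, 0.708, 0.0, 0.001]
wrist_force: [0.5, -0.1, -0.6]
grip_width: 0.586
finger_force: 0.0
```

arm_command:
  increments:
    - [[0, 0, 0], 0]
    - [[0, 0, 0], 0]
    - [[0, 0, 0], 0]
    - [[0, 0, 0], 0]
    - [[0, 0, 0], 0]
  claw: 2

```text
time: 40.18
tcp_pos: [0.4914, -0.2964, 0.0469]
orientation: [0.707, 0.707, 0.0, 0.001]
wrist_force: [-0.9, -0.0, 5.7]
grip_width: 0.334
finger_force: 60.1
```

arm_command:
  increments:
    - [[0, 0, -0.5], 0]
    - [[0, 0, -1.5], 0]
    - [[0, 0, -2], 0]
    - [[0, 0, -2], 0]
    - [[0, 0, -2], -0.046]

```text
time: 40.6
tcp_pos: [0.4909, -0.2959, 0.127]
orientation: [0.69, 0.723, 0.0, -0.0]
wrist_force: [0.5, -0.3, -1.1]
grip_width: 0.332
finger_force: 59.4
```

arm_command:
  increments:
    - [[0, 0, 0], 0]
    - [[2.69, -0.01, 0], 0]
    - [[2.69, -0.01, 0], 0]
    - [[2.69, -0.01, 0], 0]
    - [[2.69, -0.01, 0], 0]

```text
time: 41.02
tcp_pos: [0.485, -0.1874, 0.1253]
orientation: [0.691, 0.723, -0.0, -0.001]
wrist_force: [0.4, 0.7, -1.3]
grip_width: 0.333
finger_force: 59.4
```

arm_command:
  increments:
    - [[2.69, -0.01, 0], 0]
    - [[2.69, -0.01, 0], 0]
    - [[2.69, -0.01, 0], 0]
    - [[2.69, -0.01, 0], 0]
    - [[2.69, -0.01, 0], 0]

```text
time: 41.43
tcp_pos: [0.4782, -0.053, 0.1255]
orientation: [0.691, 0.723, -0.0, -0.001]
wrist_force: [0.1, 0.2, -1.2]
grip_width: 0.332
finger_force: 59.4
```

arm_command:
  increments:
    - [[2.69, -0.01, 0], 0]
    - [[0, 0, 0], 0]
    - [[0, 0, 0], 0]
    - [[0, 0, 0], 0]
    - [[0, 0, 0], 0]

```text
time: 41.85
tcp_pos: [0.4776, -0.0283, 0.1259]
orientation: [0.691, 0.723, -0.0, -0.0]
wrist_force: [-0.6, -0.4, -1.4]
grip_width: 0.333
finger_force: 59.4
```

Run:
```python
from h import *
p,M,psi,s=tool();print(p,psi,s['wrist_force'])
go([.4775,-.0264,.049],1.6168)
```

```text
[ 0.47757261 -0.02825442  0.12592029] 1.616543854453966 [-0.63288391 -0.43825306 -1.427466  ]
t=41.85 shift now-axes [0.19 0.   7.69] spin -0.0 after-spin axes [0.19 0.   7.69]
```

arm_command:
  increments:
    - [[0, 0, 1.5], 0]
    - [[0, 0, 2], 0]
    - [[0, 0, 1.5], 0]
    - [[0, 0, 0.8], 0]
    - [[0, 0, 0.5], 0]

```text
time: 42.27
tcp_pos: [0.4773, -0.0281, 0.0623]
orientation: [0.691, 0.723, -0.0, -0.001]
wrist_force: [0.7, -0.2, -0.4]
grip_width: 0.336
finger_force: 59.4
```

arm_command:
  increments:
    - [[0, 0, 0.4], 0]
    - [[0, 0, 0.3], 0]
    - [[0, 0, 0.25], 0]
    - [[0, 0, 0.2], 0]
    - [[0, 0, 0.12], 0]

```text
time: 42.68
tcp_pos: [0.4776, -0.0275, 0.0506]
orientation: [0.69, 0.724, 0.0, 0.0]
wrist_force: [0.1, 0.3, -0.7]
grip_width: 0.333
finger_force: 59.4
```

arm_command:
  increments:
    - [[0, 0, 0], 0]
    - [[0, 0, 0], 0]
    - [[0, 0, 0], 0]
    - [[0, 0, 0], 0]
    - [[0, 0, 0], 0]

```text
time: 43.1
tcp_pos: [0.4775, -0.0275, 0.0506]
orientation: [0.69, 0.724, 0.0, 0.0]
wrist_force: [1.1, -0.2, -1.6]
grip_width: 0.33
finger_force: 59.4
```

Run:
```python
from h import *
p,M,psi,s=tool();print(p,psi,s['wrist_force'],s['moment'])
go([.4775,-.0274,.0504],1.6168)
```

```text
[ 0.47754834 -0.02751144  0.05062689] 1.6178068913678307 [ 1.07199475 -0.19285415 -1.63788033] [-0.01679841 -0.02446394 -0.02785655]
t=43.10 shift now-axes [ 0.01 -0.    0.02] spin 0.001 after-spin axes [ 0.01 -0.    0.02]
```

arm_command:
  increments:
    - [[0, 0, 0.03], 0]
    - [[0, 0, 0], 0]
    - [[0, 0, 0], 0]
    - [[0, 0, 0], 0]
    - [[0, 0, 0], 0]
  claw: 5

```text
time: 43.52
tcp_pos: [0.4775, -0.0275, 0.0503]
orientation: [0.69, 0.724, 0.0, 0.0]
wrist_force: [-0.1, -0.9, 0.6]
grip_width: 0.584
finger_force: 0.0
```

arm_command:
  increments:
    - [[0, 0, -0.5], 0]
    - [[0, 0, -2], 0]
    - [[0, 0, -2.5], 0]
    - [[0, 0, -3], 0]
    - [[0, 0, -2.3], 0]

```text
time: 43.93
tcp_pos: [0.4776, -0.0275, 0.1555]
orientation: [0.69, 0.724, 0.0, 0.001]
wrist_force: [1.2, -1.3, -0.1]
grip_width: 0.585
finger_force: 0.0
```

arm_command:
  increments:
    - [[0, 0, 0], 0]
    - [[0, 0, 0], 0]
    - [[0, 0, 0], 0]
    - [[0, 0, 0], 0]
    - [[0, 0, 0], 0]

```text
time: 44.35
tcp_pos: [0.4771, -0.0274, 0.1523]
orientation: [0.69, 0.724, -0.0, -0.001]
wrist_force: [-0.2, 0.4, -0.8]
grip_width: 0.586
finger_force: 0.0
```

Run:
```python
from h import *
p,M,psi,s=tool();print(p,psi,s['wrist_force'])
P=bot.camera_params("wrist");im=bot.capture("wrist");cv2.imwrite("pics/w11.png",cv2.resize(cv2.convertScaleAbs(im,alpha=2.0,beta=20)[60:310,170:430],None,fx=2.4,fy=2.4,interpolation=cv2.INTER_CUBIC))
for l,z in [("brick_a_mid",.046),("shield",.052)]:
    for d in bot.silhouettes("wrist",l): print(l,d['conf'],d['point'],rect("wrist",d['mask'],z,P))
```

```text
[ 0.47710413 -0.02738669  0.15227973] 1.617765735178832 [-0.19071928  0.36611177 -0.76013931]
brick_a_mid 0.97 [109.5, 253.5] (array([0.4740954 , 0.03831123], dtype=float32), array([60.9, 31.6], dtype=float32), np.float32(1.6129656))
shield 0.68 [140.0, 328.6] (array([0.5286211 , 0.00869518], dtype=float32), array([161.6, 134.3], dtype=float32), np.float32(1.6145192))
```

View pics/w11.png

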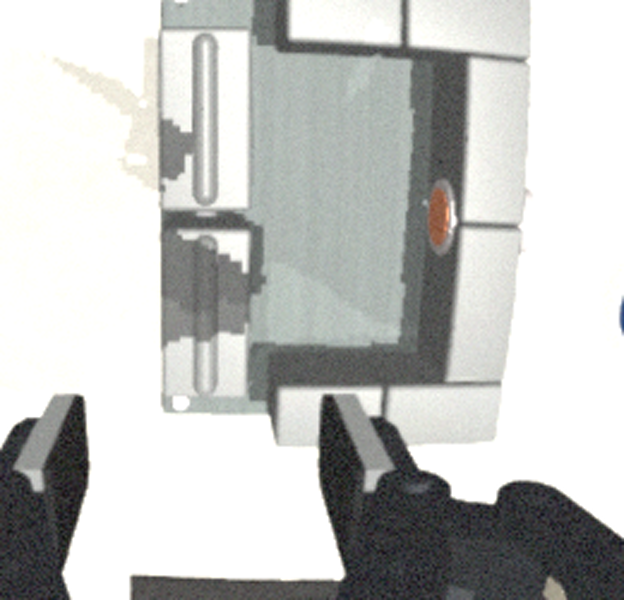

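The lower course stands as it did originally: crop rows 28–208 and 228–396, gap about 20 px against 19 px before. Now the cap.

arm_command:
  increments:
    - [[0, 0, 0], 0.046]
    - [[0, 0, 0], 0]
    - [[-2.573, 0.773, 0], 0]
    - [[-2.573, 0.773, 0], 0]
    - [[-2.573, 0.773, 0], 0]

```text
time: 44.92
tcp_pos: [0.501, -0.1054, 0.1532]
orientation: [0.706, 0.708, -0.0, -0.0]
wrist_force: [0.9, -0.0, 0.2]
grip_width: 0.588
finger_force: 0.0
```

arm_command:
  increments:
    - [[-2.573, 0.773, 0], 0]
    - [[-2.573, 0.773, 0], 0]
    - [[-2.573, 0.773, 0], 0]
    - [[-2.573, 0.773, 0], 0]
    - [[-2.573, 0.773, 0], 0]

```text
time: 45.33
tcp_pos: [0.5397, -0.2346, 0.1529]
orientation: [0.706, 0.708, -0.0, -0.0]
wrist_force: [0.7, 1.4, -0.6]
grip_width: 0.586
finger_force: 0.0
```

arm_command:
  increments:
    - [[-2.573, 0.773, 0], 0]
    - [[0, 0, 0], 0]
    - [[0, 0, 2], 0]
    - [[0, 0, 2.5], 0]
    - [[0, 0, 2.5], 0]

```text
time: 45.75
tcp_pos: [0.5473, -0.2588, 0.0825]
orientation: [0.706, 0.708, 0.0, 0.0]
wrist_force: [0.4, 0.7, -0.2]
grip_width: 0.582
finger_force: 0.0
```

arm_command:
  increments:
    - [[0, 0, 2], 0]
    - [[0, 0, 1.5], 0]
    - [[0, 0, 0.8], 0]
    - [[0, 0, 0.4], 0]
    - [[0, 0, 0.2], 0]

```text
time: 46.17
tcp_pos: [0.5473, -0.2588, 0.0341]
orientation: [0.707, 0.708, -0.0, -0.0]
wrist_force: [0.7, -0.4, -1.3]
grip_width: 0.585
finger_force: 0.0
```

arm_command:
  increments:
    - [[0, 0, 0], 0]
    - [[0, 0, 0], 0]
    - [[0, 0, 0], 0]
    - [[0, 0, 0], 0]
    - [[0, 0, 0], 0]

```text
time: 46.58
tcp_pos: [0.5475, -0.2591, 0.0347]
orientation: [0.707, 0.707, 0.0, 0.0]
wrist_force: [0.1, -0.0, -0.4]
grip_width: 0.585
finger_force: 0.0
```

Run:
```python
from h import *
p,M,psi,s=tool();print(p,psi,s['wrist_force'])
go([.5471,-.2591,.0335],1.571)
```

```text
[ 0.54745059 -0.25908375  0.03469795] 1.5718708920021303 [ 0.05056636 -0.02054148 -0.37940617]
t=46.58 shift now-axes [-0.   -0.04  0.12] spin 0.001 after-spin axes [-0.   -0.04  0.12]
```

arm_command:
  increments:
    - [[0, 0, 0], 0]
    - [[0, 0, 0], 0]
    - [[0, 0, 0], 0]
    - [[0, 0, 0], 0]
    - [[0, 0, 0], 0]
  claw: 2

```text
time: 47.0
tcp_pos: [0.5475, -0.2591, 0.0346]
orientation: [0.707, 0.707, 0.0, 0.0]
wrist_force: [-0.7, 0.3, 5.2]
grip_width: 0.345
finger_force: 60.4
```

arm_command:
  increments:
    - [[0, 0, -0.5], 0]
    - [[0, 0, -2], 0]
    - [[0, 0, -2.5], 0]
    - [[0, 0, -2.5], 0]
    - [[0, 0, -2.5], -0.046]

```text
time: 47.42
tcp_pos: [0.547, -0.2587, 0.135]
orientation: [0.69, 0.723, -0.0, -0.001]
wrist_force: [-0.2, -0.1, -0.6]
grip_width: 0.338
finger_force: 59.7
```

arm_command:
  increments:
    - [[0, 0, 0], 0]
    - [[2.695, -0.568, 0], 0]
    - [[2.695, -0.568, 0], 0]
    - [[2.695, -0.568, 0], 0]
    - [[2.695, -0.568, 0], 0]

```text
time: 47.83
tcp_pos: [0.5186, -0.1511, 0.1334]
orientation: [0.691, 0.723, -0.0, -0.001]
wrist_force: [0.7, 0.0, -1.4]
grip_width: 0.334
finger_force: 59.6
```

arm_command:
  increments:
    - [[2.695, -0.568, 0], 0]
    - [[2.695, -0.568, 0], 0]
    - [[2.695, -0.568, 0], 0]
    - [[2.695, -0.568, 0], 0]
    - [[2.695, -0.568, 0], 0]

```text
time: 48.25
tcp_pos: [0.4839, -0.0178, 0.1336]
orientation: [0.691, 0.723, -0.0, -0.001]
wrist_force: [0.4, 1.1, -1.8]
grip_width: 0.341
finger_force: 59.6
```

arm_command:
  increments:
    - [[2.695, -0.568, 0], 0]
    - [[0, 0, 0], 0]
    - [[0, 0, 0], 0]
    - [[0, 0, 1], 0]
    - [[0, 0, 1], 0]

```text
time: 48.67
tcp_pos: [0.4784, 0.0068, 0.114]
orientation: [0.691, 0.723, 0.0, 0.001]
wrist_force: [0.1, 0.7, -1.7]
grip_width: 0.34
finger_force: 59.6
```

arm_command:
  increments:
    - [[0, 0, 0.7], 0]
    - [[0, 0, 0.3], 0]
    - [[0, 0, 0], 0]
    - [[0, 0, 0], 0]
    - [[0, 0, 0], 0]

```text
time: 49.08
tcp_pos: [0.4782, 0.0073, 0.1046]
orientation: [0.69, 0.723, 0.0, 0.0]
wrist_force: [0.4, 0.3, -1.7]
grip_width: 0.339
finger_force: 59.6
```

Run:
```python
from h import *
p,M,psi,s=tool();print(p,psi,s['wrist_force'])
go([.4783,.0075,.0782],1.6168)
P=bot.camera_params("wrist");im=bot.capture("wrist");cv2.imwrite("pics/w12.png",cv2.resize(cv2.convertScaleAbs(im,alpha=2.0,beta=20)[100:320,150:360],None,fx=2.6,fy=2.6,interpolation=cv2.INTER_CUBIC))
# expected pixels (crop) of cap top ends if centred at TCP, and brick ends
T=p+M[:,2]*(-.0083)
u=M[:,0]
f=lambda X:((proj("wrist",X,P)-[150,100])*2.6).round(0).tolist()
print('cap ends',f([T+u*.03,T-u*.03]))
L=np.array([.4744,.0382,.046]);r=np.array([.4774,-.0264,.046])
print('brick outer ends',f([L+u*.03,r-u*.03]))
```

```text
[0.47818205 0.00728072 0.10455227] 1.6174927409574993 [ 0.39925573  0.26185868 -1.70968992]
t=49.08 shift now-axes [0.02 0.01 2.64] spin 0.001 after-spin axes [0.02 0.01 2.64]
cap ends [[275.0, 254.0], [274.0, 557.0]]
brick outer ends [[264.0, 42.0], [265.0, 500.0]]
```

View pics/w12.png

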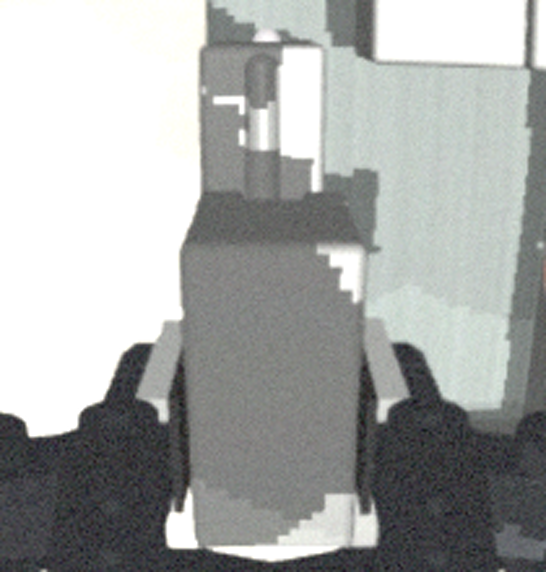

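Held cap: its top face spans crop rows 245–546, so it sits about 2 mm left of the TCP. It is also about 2.3 mm further back than the lower rib line (rib column 262 against camera centre 271). I'll shift it to straddle the joint and lower it.

arm_command:
  increments:
    - [[-0.33, -0.23, 0], 0]
    - [[0, 0, 0], 0]
    - [[0, 0, 0.8], 0]
    - [[0, 0, 0.6], 0]
    - [[0, 0, 0.4], 0]

```text
time: 49.55
tcp_pos: [0.4754, 0.0042, 0.0852]
orientation: [0.69, 0.724, -0.0, -0.0]
wrist_force: [-0.3, -0.1, -1.1]
grip_width: 0.34
finger_force: 59.6
```

arm_command:
  increments:
    - [[0, 0, 0.3], 0]
    - [[0, 0, 0.25], 0]
    - [[0, 0, 0.15], 0]
    - [[0, 0, 0.1], 0]
    - [[0, 0, 0.04], 0]

```text
time: 49.97
tcp_pos: [0.4758, 0.0041, 0.0777]
orientation: [0.69, 0.724, -0.0, -0.0]
wrist_force: [-0.9, -1.0, -1.5]
grip_width: 0.34
finger_force: 59.6
```

arm_command:
  increments:
    - [[0, 0, 0], 0]
    - [[0, 0, 0], 0]
    - [[0, 0, 0], 0]
    - [[0, 0, 0], 0]
    - [[0, 0, 0], 0]

```text
time: 50.38
tcp_pos: [0.4758, 0.0041, 0.0779]
orientation: [0.69, 0.724, 0.0, 0.0]
wrist_force: [0.1, 0.3, -1.5]
grip_width: 0.338
finger_force: 59.6
```

Run:
```python
from h import *
p,M,psi,s=tool();print(p,psi,s['wrist_force'],s['moment'])
```

```text
[0.47579266 0.0041302  0.07789704] 1.6177910674135536 [ 0.07633745  0.2589554  -1.50062605] [-0.01123107 -0.0103119  -0.02858663]
```

arm_command:
  increments:
    - [[0, 0, 0.05], 0]
    - [[0, 0, 0], 0]
    - [[0, 0, 0.05], 0]
    - [[0, 0, 0], 0]
    - [[0, 0, 0], 0]

```text
time: 50.8
tcp_pos: [0.4759, 0.0041, 0.0775]
orientation: [0.69, 0.724, 0.0, 0.0]
wrist_force: [-3.5, 1.1, 9.1]
grip_width: 0.337
finger_force: 61.1
```

arm_command:
  increments:
    - [[0, 0, 0], 0]
    - [[0, 0, 0], 0]
    - [[0, 0, 0], 0]
    - [[0, 0, 0], 0]
    - [[0, 0, 0], 0]

```text
time: 51.22
tcp_pos: [0.4759, 0.0041, 0.0776]
orientation: [0.69, 0.724, 0.0, 0.0]
wrist_force: [-2.3, 0.2, 8.3]
grip_width: 0.339
finger_force: 61.1
```

arm_command:
  increments:
    - [[0, 0, 0], 0]
    - [[0, 0, 0], 0]
    - [[0, 0, 0], 0]
    - [[0, 0, 0], 0]
    - [[0, 0, 0], 0]
  claw: 5

```text
time: 51.63
tcp_pos: [0.4758, 0.0041, 0.0767]
orientation: [0.69, 0.724, -0.0, -0.0]
wrist_force: [-0.6, 0.3, -0.8]
grip_width: 0.589
finger_force: 0.0
```

arm_command:
  increments:
    - [[0, 0, -0.5], 0]
    - [[0, 0, -1.5], 0]
    - [[0, 0, -2.5], 0]
    - [[0, 0, -3], 0]
    - [[0, 0, -3], 0]

```text
time: 52.05
tcp_pos: [0.4754, 0.0042, 0.1832]
orientation: [0.69, 0.724, -0.0, -0.0]
wrist_force: [1.2, 0.5, 0.5]
grip_width: 0.584
finger_force: 0.0
```

arm_command:
  increments:
    - [[-2, 0, 0], 0]
    - [[-2, 0, 0], 0]
    - [[0, 0, 0], 0]
    - [[0, 0, 0], 0]
    - [[0, 0, 0], 0]

```text
time: 52.47
tcp_pos: [0.4774, -0.0354, 0.1818]
orientation: [0.69, 0.723, -0.0, -0.0]
wrist_force: [-1.3, 0.2, 0.2]
grip_width: 0.587
finger_force: 0.0
```

Run:
```python
from h import *
p,M,psi,s=tool();print(p,psi,s['wrist_force'],s['time'])
P=bot.camera_params("wrist");im=bot.capture("wrist");a=cv2.convertScaleAbs(im,alpha=1.8,beta=20)[60:310,190:400]
b=cv2.convertScaleAbs(bot.capture("scene"),alpha=1.3)[160:260,100:320]
a=cv2.resize(a,None,fx=1.6,fy=1.6,interpolation=cv2.INTER_CUBIC);b=cv2.resize(b,(440,200),interpolation=cv2.INTER_CUBIC)
c=np.zeros((400,a.shape[1]+440,3),np.uint8);c[:,:a.shape[1]]=a;c[:200,a.shape[1]:]=b
cv2.imwrite("pics/w13.png",c)
f=lambda X:((proj("wrist",X,P)-[190,60])*1.6).round(0).tolist()
u=M[:,0];T=np.array([.4759,.006,.086]);print('cap ends exp',f([T+u*.03,T-u*.03]))
print('brick ends exp',f([np.array([.4744,.0382,.046])+u*.03,np.array([.4774,-.0264,.046])-u*.03]))
for d in bot.silhouettes("wrist","brick_cap_mid"): print(d['conf'],d['point'],rect("wrist",d['mask'],.086,P))
```

```text
[ 0.47741216 -0.03543951  0.18179507] 1.6175899496550974 [-1.32874847  0.21694253  0.2001623 ] 52.4667
cap ends exp [[105.0, 66.0], [105.0, 193.0]]
brick ends exp [[105.0, 9.0], [105.0, 232.0]]
```

View pics/w13.png

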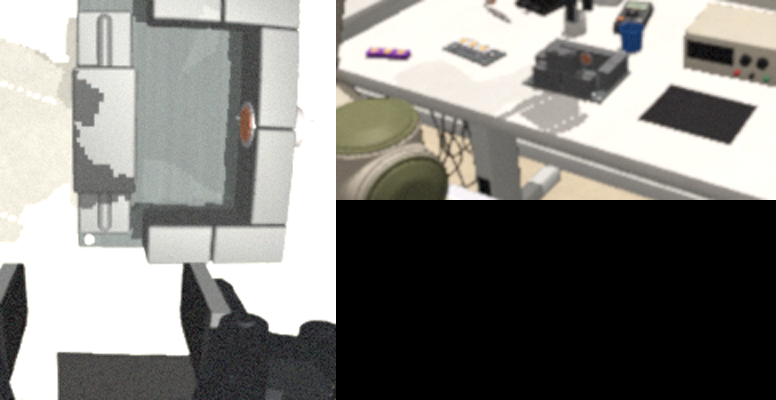

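The cap spans crop rows 67–192, against 66–193 expected when centred on the joint. The lower bricks show at both ends, rows 10–232. The tray sits in the cradle, the mat is empty, and the cup is in place. Handing in.

```bash
python3 -c "
from rig import bot
print(bot.job_done())"
```

```text
the job is handed in; nothing more can be done
None
```

The tray is seated between the cradle pins and the wall is rebuilt as specified, with the cap centred on the lower bricks' joint; the arm never went near the jar or cup, and the job went in at about 52 s of the 147 s allowed.

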